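Free the seized lid knob and put the lock cylinders away

TASK

The red wing knob that locks the lid of the green cylinder box has rusted tight: rock it back and forth in small arcs until it breaks free, turn it counterclockwise a quarter turn to unlocked and slide the lid open. Put every lock cylinder from the worktop into the bay that already holds one of its own finish (brass with brass, nickel with nickel), lying down in the bay below the rim. Then slide the lid fully shut and turn the knob back to locked, and leave the loupe and the padlock where they are.

Things in the scene. Friction and masses are not known exactly. Their poses are not given: they have to be found in the camera images.
- knob (a joint): turn of the red wing knob, rad, counterclockwise from above: 0 locked, 1.57 unlocked (lid clear from 1.2; stop at 1.62). Stiff (0.12 N m). Seized at first: gives only -0.25 to 0.25, with a little spring beyond. Each swing past 0.2 at the end opposite to the last, kept there 0.2 s, loosens the rust; after 7 to 10 such swings (the number differs) it turns on past 0.35 and stays free. Force one way alone never frees it
- knob_grip (a point): point on the knob's upright axis, 60 mm above the worktop; axes turn with the knob (the box's axes at knob 0). Its wings are a red bar 56 mm long (y), 12 mm thick (x: pinch across this), from 41 to 66 mm above the worktop; below it a steel dog, 28 to 36 mm high, sticks out 38 mm along -y and at knob 0 blocks the lid's lug. The axis is 45 mm off the box's left wall
- lid (a joint): slide of the lid, m: 0 = shut, 0.175 = fully open, slid away from the robot along the box's x. Friction about 2 N. Stays where it is left. Locked, the dog stops it after about 12 mm
- bay_left (a point): centre of the inner floor of the left (+y) bay of the green steel box bolted to the worktop; axes of the box: x away from the robot, y left, z up. Floor 4 mm above the worktop, rim 40 mm above it; each bay 210 mm (x) by 105 mm (y), walls and divider 5 mm, the divider 2 mm below the rim. The fully open lid still covers the last 37 mm at the far end
- bay_right (a point): the same point of the right (-y) bay, 110 mm to the right of bay_left across the divider; same axes
- brass_sample_mid (a point): lock cylinder, brass-coloured, 70 x 31 x 17 mm, 0.19 kg, lying flat. Point: its centre, half-way up (8.5 mm above its support); x along its 70 mm length, y across its 31 mm width (grasp across this), z up. The sample that lies in one of the bays, at its far end, crosswise: it marks the brass bay; leave it in its bay
- nickel_sample_mid (a point): lock cylinder, silver-grey, 70 x 31 x 17 mm, 0.19 kg, lying flat. Point: its centre, half-way up (8.5 mm above its support); x along its 70 mm length, y across its 31 mm width (grasp across this), z up. The sample that lies in the other bay, at its far end, crosswise: it marks the nickel bay; leave it in its bay
- lid_grip (a point): point in the black pull tab on the lid, 60 mm above the worktop; the tab is 60 mm wide (y), 12 mm thick (x, pinch across this) and stands 24 mm above the lid's top (45 mm above the worktop), top 69 mm above the worktop. Axes are the box's. With the lid shut it lies 70 mm nearer the robot than the box's centre
- brass_1_mid (a point): lock cylinder, brass-coloured, 70 x 31 x 17 mm, 0.19 kg, lying flat. Point: its centre, half-way up (8.5 mm above its support); x along its 70 mm length, y across its 31 mm width (grasp across this), z up; to be put away, may be absent
- brass_2_mid (a point): lock cylinder, brass-coloured, 70 x 31 x 17 mm, 0.19 kg, lying flat. Point: its centre, half-way up (8.5 mm above its support); x along its 70 mm length, y across its 31 mm width (grasp across this), z up; to be put away, may be absent
- nickel_1_mid (a point): lock cylinder, silver-grey nickel, 70 x 31 x 17 mm, 0.19 kg, lying flat. Point: its centre, half-way up (8.5 mm above its support); x along its 70 mm length, y across its 31 mm width (grasp across this), z up; to be put away, may be absent
- nickel_2_mid (a point): lock cylinder, silver-grey nickel, 70 x 31 x 17 mm, 0.19 kg, lying flat. Point: its centre, half-way up (8.5 mm above its support); x along its 70 mm length, y across its 31 mm width (grasp across this), z up; to be put away, may be absent
- loupe: bystander: black eye loupe, 36 mm across and 36 mm high, standing among the cylinders; origin at its foot
- padlock: bystander: brass padlock lying flat, 76 x 48 x 15 mm; origin on its underside
Not all that is in view belongs to the job. Leave any purple or turquoise look-alike of the part that bears brass_2_mid alone. What is shaped like the part that bears nickel_1_mid but blue is not meant.

How it is judged:
By the outcome, as a careful person would: the job done as asked, in the order asked, and still so for the second after the job is handed in, with the robot touching nothing.
Of brass_1, brass_2, nickel_1, nickel_2 only 2 to 4 are there at a start; the rules pass over those that are not, and their reading is None.
At some moment in a run one of brass_1, brass_2, nickel_1, nickel_2 may be knocked a few centimetres aside while the robot is not near it.
Once in a run the grip may slacken for a moment while it holds something.
It also fails if it takes over 210 s, if anything falls off the work surface, if the arm or the gripper's body presses on something with over 40 N, if the wrist force passes 120 N, or if a joint passes its speed limit or range.

ROBOT

A 6-joint arm with a two-finger parallel gripper is mounted at the origin on a cart in front of the work surface, level with it; the furniture and walls round the work are solid. World frame = base frame: x ahead of the robot, y to its left, z up, the work surface at z = 0. Lengths are in m, angles in degrees, forces in N, time in s.
With the tool pointing down it reaches from about 0.4 to 0.825 m from the base axis. Payload 7 kg.
Tool frame: the origin (TCP) lies at the very end of the fingers, on their centre line; the grasp point (between the pads) lies 19 mm behind it; x points along the fingers, z is the direction in which the jaws open and shut, and the axes are right-handed (so a half turn about x gives the same grasp; the last joint's range is limited). The gripper opens to 88 mm and grips with 3 to 60 N. Pads are 19 mm wide; open, the fingers measure 130 mm over their backs; the gripper's body (78 mm by 193 mm) begins 47 mm behind the grasp point.
Start: joints at [16.507, 20.546, 0.682, 0, -70.136, -16.507], TCP at [0.675, -0, 0.227] pointing down, gripper open.
Joint ranges: [-176.03, 176.03], [-82.01, 121.73], [-58.28, 71.71], [-173.87, 95.51], [-174.79, -0.11], [-173.66, 173.66]. Speed limits (degrees/s): [136.94, 136.94, 172.46, 180, 180, 180].

INTERFACE

Orientations are given as [roll, pitch, yaw] about the fixed x, y, z axes, in that order (R = Rz(yaw) Ry(pitch) Rx(roll)).
In Python, from plant import * gives the robot as it stands.
- The arm moves only by the tool arm_command, never from a script. Its argument "commands" is one flat list of numbers, 5 for each row, row after row: the shift along the tool's x, y, z in mm, then the turn about the tool's x in degrees, then the opening in per cent of the stroke, from 0 (shut) to 100 (fully open). A call has 1 to 5 rows; each row shifts and turns the pose as measured when the row begins, along the tool's axes as they then stand; what a row does not reach is not made up. A row lasts 1/8 s, in which the tool goes at most 62.5 mm and 10.7 degrees, less where a joint would pass 70% of its speed; a pose out of reach is approached as far as the arm can. A call is refused whole if a number of a shift passes 62.5 or a number of a turn 10.7, either way. A call with a gripper value outside its range is refused whole. The fingers move at their own pace and stop on an object; the grip force is fixed at half the most. Time passes only in rows, so rows that do not move let the fingers close. It gives the time, the measured TCP pose, the force and the opening at its end, in the units of the state.
- get_obs(): the state, without advancing time (a new reading comes with each control period).
- snapshot(name): name is "scene" or "side" or "wrist"; returns a dict with "frame" (420x560x3 uint8, blue, green, red), "fov_y" (degrees; the focal length in pixels is half the picture's height over the tangent of half this angle, whatever the lens; pixels are square), "cx", "cy" (the principal point, pixels), "world_to_cam" (4x4, takes a point from world to camera coordinates). Camera axes: x right, y up, looking along -z (the intrinsics and any distortion apply to the point x, -y, -z); pixel columns grow to the right and rows downward; lengths in m; the calibration is good to about 2 mm. The wrist camera is an equidistant fisheye: a pixel r from the principal point sees the ray r / f radians off the axis. A picture is of the moment at which its call begins. There is no depth.
- close_job(): hands the job in, once; it reports no verdict.
The state is a dict: "clock": time; "joint_pos": joint angles; "qvel": joint speeds; "tau": joint torques, N m; "tool_pos": TCP position; "orientation": TCP orientation; "force": force on the tool from outside, world axes, zero at the start; "moment": the same for the moment, N m; "opening": finger opening in m.
Only numpy, scipy, OpenCV 4.12 (cv2) and the standard library are available. Lean on these libraries where they do the work, as an engineer would, in place of code of your own. Each camera call takes 0.05 s, during which the arm holds its last target. There are 200 camera calls.

## Working session

There is one attempt and no reset: what is moved stays moved. The work goes in short steps, Python scripts to look and compute and a tool call to move; the robot and the scene stay as the last step left them, time stands still between calls to the robot, and variables do not carry over. Pictures are saved under pics/ and viewed, about 12 in all and at most 16, crops included, and the job is handed in when it is done.

Besides the shell and the picture viewer there is one more tool, called as name(argument=value, ...) on one line, values as JSON. arm_command: Moves the arm, as the interface text tells. Its arguments: {"type":"object","properties":{"commands":{"type":"array"}},"required":["commands"]}

```bash
mkdir -p pics; ls
python3 - <<'E'
from plant import *
import cv2
o=get_obs();print(o)
for n in ("scene","side","wrist"):
    s=snapshot(n);cv2.imwrite(f"pics/{n}0.png",s["frame"]);print(n,s["fov_y"],s["cx"],s["cy"],s["world_to_cam"].tolist() if hasattr(s["world_to_cam"],'tolist') else s["world_to_cam"],[k for k in s])
a=cv2.imread("pics/scene0.png")
E
```

```text
pics
{'clock': 0.0, 'joint_pos': array([ 1.65066270e+01,  2.05902061e+01,  6.32130475e-01, -1.82946672e-02,
       -7.01331720e+01, -1.65076836e+01]), 'qvel': array([ 0.03613519, -0.10958171,  0.01290144,  0.06569104, -0.09627662,
       -0.14019908]), 'tau': array([-8.00930356e-04, -5.82726967e+01,  2.93058443e+01,  6.99745238e+00,
        6.93249181e-03, -2.06530804e-04]), 'tool_pos': array([ 6.74516499e-01, -4.02863778e-05,  2.25629793e-01]), 'orientation': array([   5.83536078,   89.90714528, -174.17192665]), 'force': array([-0.42041735, -1.20628752,  0.27148523]), 'moment': array([-0.02252615,  0.02050924,  0.06382804]), 'opening': 0.08770943878139867}
scene 49.91242575426066 278.21967074293656 215.27867397116208 [[0.8196139568615628, -0.5728228021000811, 0.010344037506862828, -0.5387927256131873], [0.2999452703204501, 0.44441470476897754, 0.8441139763074027, -0.1514745275502362], [-0.4881247755749797, -0.6887449510372572, 0.5360639848847915, -1.4159080817833845], [0.0, 0.0, 0.0, 1.0]] ['frame', 'fov_y', 'cx', 'cy', 'world_to_cam']
side 49.22331637213407 284.0993740855837 203.7797710519498 [[0.9899353526304258, -0.1402090784392264, -0.019220091979429785, -0.5773714637275659], [0.0780715541420554, 0.4277751524458527, 0.9005072189515039, -0.062467632319034065], [-0.11803740952053714, -0.892944473790588, 0.43441608704159507, -1.5048551213229815], [0.0, 0.0, 0.0, 1.0]] ['frame', 'fov_y', 'cx', 'cy', 'world_to_cam']
wrist 65.70646984690485 287.30582508582563 207.29347651365677 [[-0.999999379226523, 0.0010686490085138692, 0.0003154930500404873, 0.6746690172018804], [-0.0011137297541436875, -0.9672584821658526, -0.25379083569791333, 0.03334010809102786], [3.395000377754117e-05, -0.25379102952529103, 0.9672590719036394, -0.3875806852924937], [0.0, 0.0, 0.0, 1.0]] ['frame', 'fov_y', 'cx', 'cy', 'world_to_cam']
```

View pics/scene0.png

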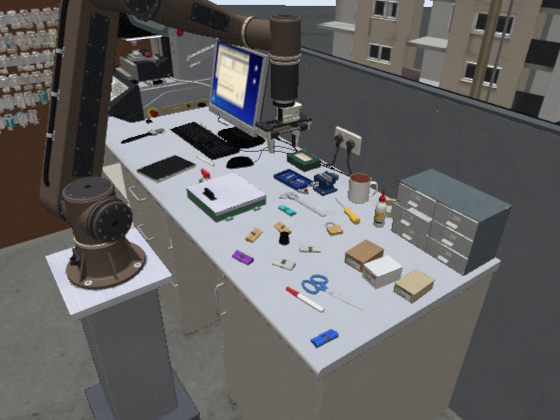

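View pics/wrist0.png

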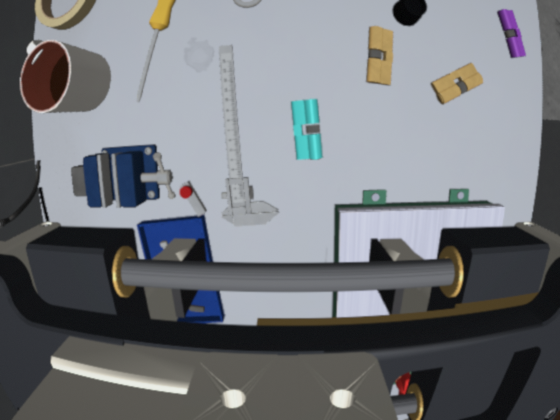

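```bash
cat > h.py <<'E'
from plant import *
import cv2, numpy as np
def shot(n):
    s=snapshot(n); s["name"]=n; s["W"]=np.array(s["world_to_cam"]); s["f"]=210/np.tan(np.radians(s["fov_y"]/2)); return s
def ray(s,u,v):
    x=(u-s["cx"])/s["f"]; y=(v-s["cy"])/s["f"]
    if s["name"]=="wrist":
        r=np.hypot(x,y); k=np.sin(r)/max(r,1e-9); d=np.array([x*k,-y*k,-np.cos(r)])
    else: d=np.array([x,-y,-1.0])
    R=s["W"][:3,:3]; t=s["W"][:3,3]
    return -R.T@t, R.T@d
def on(s,u,v,z):
    c,d=ray(s,u,v); return c+d*(z-c[2])/d[2]
def pix(s,p):
    q=s["W"][:3,:3]@np.array(p)+s["W"][:3,3]; x,y,z=q[0],-q[1],-q[2]
    if s["name"]=="wrist":
        r=np.hypot(x,y); th=np.arctan2(r,z); k=th/max(r,1e-9); return np.array([s["cx"]+s["f"]*x*k,s["cy"]+s["f"]*y*k])
    return np.array([s["cx"]+s["f"]*x/z,s["cy"]+s["f"]*y/z])
def rect(s,mask,z,amin=30):
    "each blob: (pixel, area, centre on plane z, long/short, yaw)"
    out=[]
    for c in cv2.findContours(mask.astype(np.uint8),cv2.RETR_EXTERNAL,cv2.CHAIN_APPROX_NONE)[0]:
        if cv2.contourArea(c)<amin: continue
        w=np.array([on(s,u,v,z)[:2] for u,v in c[:,0,:].astype(float)])
        (cx,cy),(a,b),ang=cv2.minAreaRect((w*1000).astype(np.float32))
        if a<b: a,b,ang=b,a,ang+90
        m=c[:,0,:].mean(0); out.append((m.round().tolist(),cv2.contourArea(c),(round(cx),round(cy)),(round(a),round(b)),round((ang+90)%180-90)))
    return out
def crop(s,u0,v0,u1,v1,k,name):
    cv2.imwrite(f"pics/{name}.png",cv2.resize(s["frame"][v0:v1,u0:u1],None,fx=k,fy=k,interpolation=cv2.INTER_CUBIC))
E
python3 - <<'E'
from h import *
s=shot("scene");crop(s,170,150,370,290,4,"scene_crop")
s2=shot("side");crop(s2,150,120,430,330,2.8,"side_crop")
import pickle;pickle.dump((s,s2),open("s.pkl","wb"))
E
```

```text
(no output)
```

View pics/scene_crop.png

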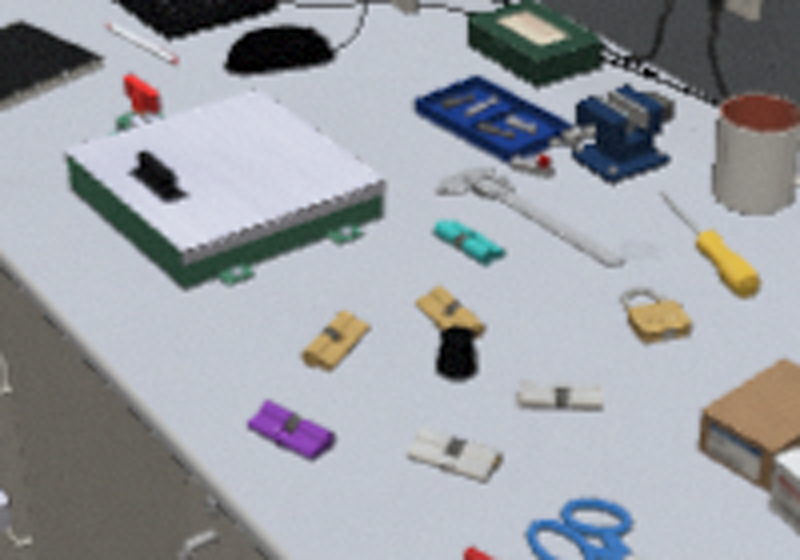

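View pics/side_crop.png

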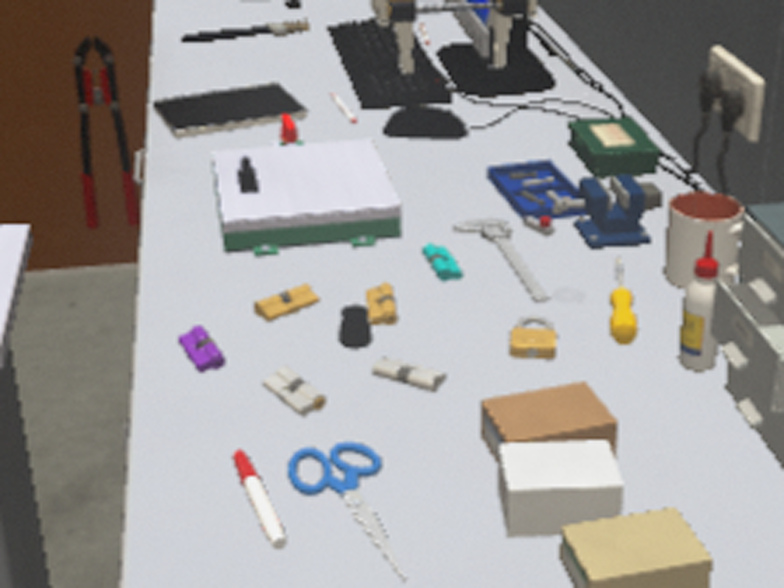

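```bash
cat > m.py <<'E'
from h import *
def brass(f):
    h=cv2.cvtColor(f,cv2.COLOR_BGR2HSV).astype(int); return (h[...,0]>12)&(h[...,0]<26)&(h[...,1]>90)&(h[...,2]>70)
def red(f):
    f=f.astype(int); return (f[...,2]>110)&(f[...,1]<75)&(f[...,0]<75)
E
python3 - <<'E'
import pickle
from m import *
s,s2=pickle.load(open("s.pkl","rb"))
for q in (s,s2):
    f=q["frame"]
    print(q["name"],"brass"); [print(r) for r in rect(q,cv2.morphologyEx(brass(f).astype(np.uint8),cv2.MORPH_CLOSE,np.ones((3,3))),.012,25) if r[3][0]<120]
    print("red");[print(r) for r in rect(q,red(f),.055,8)]
P=[(66,155),(235,90),(385,183),(185,250)]
for u,v in P: print(on(s,170+u/4,150+v/4,.045).round(4))
P=[(213,148),(374,142),(400,208),(226,222)]
for u,v in P: print(on(s2,150+u/2.8,120+v/2.8,.045).round(4))
print("tab top",on(s,170+157/4,150+172/4,.057),on(s2,150+248/2.8,120+174/2.8,.057))
for u,v in[(560,397),(455,455),(458,352)]: print(on(s,170+u/4,150+v/4,.012).round(3))
for u,v in[(409,374),(295,391),(355,326)]: print(on(s2,150+u/2.8,120+v/2.8,.012).round(3))
E
```

```text
scene brass
([253.0, 235.0], 93.0, (458, -138), (77, 30), 28)
([334.0, 230.0], 85.0, (706, -271), (48, 48), -20)
([282.0, 228.0], 70.5, (561, -160), (76, 31), 85)
([378.0, 216.0], 61.5, (897, -294), (67, 30), 39)
([352.0, 215.0], 97.0, (821, -235), (106, 34), 70)
red
([292.0, 291.0], 30.5, (365, -478), (38, 15), -72)
([205.0, 174.0], 35.5, (495, 287), (78, 24), 73)
side brass
([346.0, 268.0], 625.0, (693, -408), (108, 88), 8)
([340.0, 242.0], 110.5, (710, -270), (56, 41), 75)
([397.0, 237.0], 70.5, (882, -273), (76, 20), 69)
([372.0, 232.0], 127.0, (820, -230), (119, 24), 73)
([252.0, 228.0], 113.5, (463, -137), (75, 41), 29)
([286.0, 229.0], 93.5, (566, -157), (90, 28), 82)
red
([236.0, 286.0], 19.0, (400, -496), (32, 9), -82)
([402.0, 212.0], 40.0, (927, -186), (108, 21), 69)
([402.0, 193.0], 122.0, (971, -63), (71, 67), -27)
([252.0, 165.0], 21.0, (501, 297), (112, 12), 86)
[0.3842 0.2255 0.045 ]
[0.5869 0.2547 0.045 ]
[0.6087 0.0097 0.045 ]
[0.3968 0.0096 0.045 ]
[0.3953 0.2569 0.045 ]
[0.6157 0.2374 0.045 ]
[0.6165 0.0149 0.045 ]
[0.4043 0.0129 0.045 ]
tab top [0.43206047 0.12810284 0.057     ] [0.4373369  0.12781233 0.057     ]
[ 0.565 -0.312  0.012]
[ 0.451 -0.326  0.012]
[ 0.533 -0.214  0.012]
[ 0.573 -0.311  0.012]
[ 0.458 -0.323  0.012]
[ 0.532 -0.206  0.012]
```

```bash
cat >> h.py <<'E'
from scipy.spatial.transform import Rotation as Rot
def tool():
    o=get_obs(); r=Rot.from_euler("xyz",o["orientation"],degrees=True).as_matrix(); return o,np.array(o["tool_pos"]),r
def delta(p,yaw=None):
    "shift (mm, tool axes) to world p; turn (deg about tool x) to bring jaw axis (tool z) to world yaw"
    o,t,r=tool(); d=r.T@(np.array(p)-t)*1000
    a=None
    if yaw is not None:
        y=np.degrees(np.arctan2(r[1,2],r[0,2])); a=-((yaw-y+90)%180-90)
    print("t",round(o["clock"],2),"tcp",t.round(4),"shift",d.round(1),"turn",a if a is None else round(a,1),"F",np.array(o["force"]).round(1),"open",round(o["opening"],4))
E
python3 - <<'E'
from h import *
print(tool()[2].round(3))
delta((.5,.31,.19),0)
E
```

```text
[[-0.001 -0.    -1.   ]
 [-0.    -1.     0.   ]
 [-1.     0.     0.001]]
t 0.25 tcp [ 0.6748 -0.      0.2261] shift [  36.2 -310.   174.8] turn -0.0 F [0.  0.1 0.5] open 0.0877
```

arm_command(commands=[0, -60, 35, 0, 100, 0, -60, 35, 0, 100, 9, -60, 35, 0, 100, 9, -60, 35, 0, 100, 9, -60, 35, 0, 100])

```text
clock: 0.88
tool_pos: [0.5177, 0.2705, 0.2014]
orientation: [-6.9, 90.0, 172.7]
force: [0.3, 0.8, 0.9]
opening: 0.0878
```

Run:
```python
from m import *
delta((.5,.31,.19),0)
s=shot("wrist"); cv2.imwrite("pics/w1.png",s["frame"])
[print(r) for r in rect(s,red(s["frame"]),.066,30)]
print(pix(s,(.5,.285,.066)))
```

```text
t 0.88 tcp [0.5177 0.2705 0.2014] shift [ 11.4 -39.3  18. ] turn -0.4 F [0.3 0.8 0.9] open 0.0878
([306.0, 220.0], 675.5, (501, 294), (53, 19), 84)
[306.64465565 211.75722032]
```

View pics/w1.png

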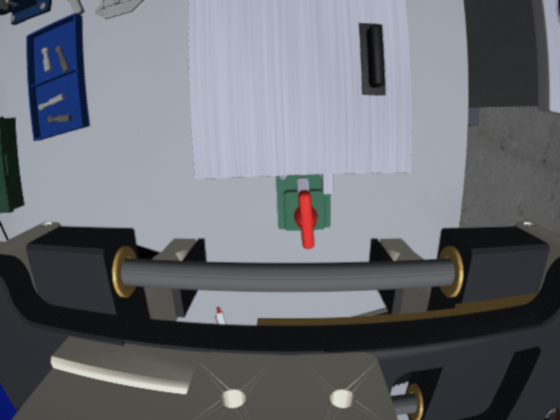

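Run:
```python
from m import *
s=shot("wrist")
for u,v,z in[(195,178,.045),(411,172,.045),(191,20,.045),(407,20,.045),(375,25,.069),(377,86,.069),(304,196,.066),(308,247,.066),(306,218,.066)]: print(u,v,on(s,u,v,z).round(4))
f=s["frame"];h=cv2.cvtColor(f,cv2.COLOR_BGR2HSV); m=(h[...,2]<18)&(np.indices(h.shape[:2])[0]<100)
[print(r) for r in rect(s,m,.069,80)]
```

```text
195 178 [0.6069 0.2599 0.045 ]
411 172 [0.3886 0.2544 0.045 ]
191 20 [0.6086 0.0992 0.045 ]
407 20 [0.3936 0.0972 0.045 ]
375 25 [0.4345 0.1145 0.069 ]
377 86 [0.4339 0.1727 0.069 ]
304 196 [0.4994 0.2746 0.066 ]
308 247 [0.4951 0.325  0.066 ]
306 218 [0.4974 0.2957 0.066 ]
([368.0, 53.0], 191.5, (442, 141), (55, 7), -84)
```

Run:
```python
from m import *
s=shot("wrist")
[print(r) for r in rect(s,red(s["frame"]),.066,30)]
delta((.497,.305,.14),2)
```

```text
([304.0, 218.0], 686.0, (501, 294), (53, 19), 84)
t 1.02 tcp [0.5172 0.2713 0.201 ] shift [ 61.  -33.7  20.3] turn -2.2 F [-0.2  0.1 -0.5] open 0.0875
```

arm_command(commands=[30, -17, 10, -2, 100, 31, -17, 10, 0, 100, 0, 0, 0, 0, 100, 0, 0, 0, 0, 100])

```text
clock: 1.52
tool_pos: [0.4988, 0.3042, 0.1406]
orientation: [-161.4, 89.9, 20.4]
force: [0.4, 0.6, -0.4]
opening: 0.0877
```

Run:
```python
from m import *
s=shot("wrist"); cv2.imwrite("pics/w2.png",s["frame"])
[print(r) for r in rect(s,red(s["frame"]),.066,30)]
delta((.497,.305,.14),2);print(pix(s,tool()[1]))
```

```text
([287.0, 201.0], 1149.0, (499, 295), (54, 18), -89)
t 1.57 tcp [0.4986 0.304  0.1405] shift [ 0.5 -1.   1.6] turn -0.2 F [-0.5 -0.1  0.2] open 0.0873
[287.98040566 254.12583106]
```

View pics/w2.png

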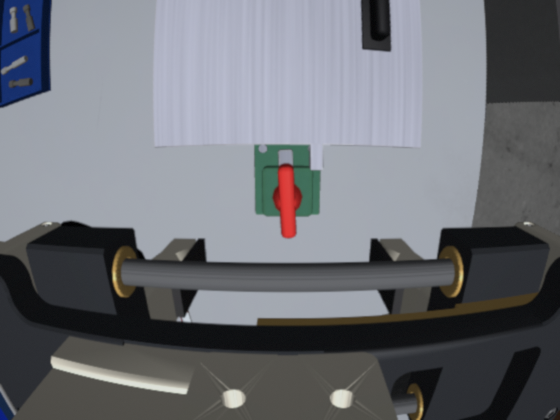

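Run:
```python
from m import *
s=shot("wrist")
for u,v,z in[(286,164,.041),(286,164,.066),(289,237,.066),(287,198,.066),(155,146,.045),(420,146,.045)]: print(u,v,on(s,u,v,z).round(4))
c=on(s,289,237,.066); delta((c[0],c[1]-.028,.043),2)
```

```text
286 164 [0.5012 0.2692 0.041 ]
286 164 [0.5011 0.2661 0.066 ]
289 237 [0.4972 0.3214 0.066 ]
287 198 [0.4997 0.2911 0.066 ]
155 146 [0.6091 0.2551 0.045 ]
420 146 [0.3921 0.2485 0.045 ]
t 1.62 tcp [0.4987 0.3041 0.1406] shift [97.6 10.8  1.9] turn -0.2 F [-0.2  0.2 -0.1] open 0.0872
```

arm_command(commands=[33, 4, 0, -1, 100, 33, 4, 0, 0, 100, 32, 3, 0, 0, 100, 0, 0, 0, 0, 0, 0, 0, 0, 0, 0])

```text
clock: 2.25
tool_pos: [0.505, 0.2937, 0.0471]
orientation: [-141.6, 89.3, 41.1]
force: [0.0, 0.3, 0.9]
opening: 0.0728
```

arm_command(commands=[0, 0, 0, 0, 0, 0, 0, 0, 0, 0, 0, 0, 0, 0, 0])

```text
clock: 2.62
tool_pos: [0.5066, 0.2953, 0.0508]
orientation: [-140.2, 88.9, 42.4]
force: [0.2, 0.2, -0.2]
opening: 0.0435
```

Run:
```python
from h import *
delta((.499,.294,.043),2);o=get_obs();print(o["moment"],o["joint_pos"])
```

```text
t 2.62 tcp [0.5066 0.2953 0.0508] shift [7.7 1.1 7.8] turn 0.7 F [ 0.2  0.2 -0.2] open 0.0435
[-0.08263801  0.06549304 -0.0100283 ] [ 49.42052765  21.53564936 -23.86415888   0.19025871 -43.53346029
 -46.89493133]
```

arm_command(commands=[7, 1, 7, 0, 0, 1, 0, 1, 0, 0, 0, 0, 0, 0, 0, 0, 0, 0, 0, 0, 0, 0, 0, 0, 0])

```text
clock: 3.25
tool_pos: [0.4999, 0.2943, 0.0425]
orientation: [-144.2, 88.8, 38.5]
force: [-1.7, 0.4, 2.1]
opening: 0.0117
```

Run:
```python
from h import *
delta((.499,.294,.043),2);o,t,r=tool();print(o["moment"],r.round(3))
```

```text
t 3.25 tcp [0.4999 0.2943 0.0425] shift [-0.5  0.2  0.9] turn 0.7 F [-1.7  0.4  2.1] open 0.0117
[0.24018436 1.02048276 0.10367174] [[ 0.017  0.048 -0.999]
 [ 0.013 -0.999 -0.048]
 [-1.    -0.012 -0.017]]
```

arm_command(commands=[0, 0, 0, -6, 0, 0, 0, 0, -6, 0, 0, 0, 0, -2, 0, 0, 0, 0, 0, 0])

```text
clock: 3.75
tool_pos: [0.5001, 0.2942, 0.0425]
orientation: [-157.3, 88.8, 39.7]
force: [1.7, 0.1, -0.7]
opening: 0.0117
```

```bash
cat > k.py <<'E'
from h import *
o,t,r=tool();y=np.degrees(np.arctan2(r[1,2],r[0,2]))%180;y=y if y<150 else y-180
print("yaw",round(y,1),"tilt",round(np.degrees(np.arccos(-r[2,0])),2),"M",np.array(o["moment"]).round(2));delta((.499,.294,.043))
E
python3 k.py
```

```text
yaw 17.0 tilt 1.2 M [-0.09  0.04 -0.42]
t 3.75 tcp [0.5001 0.2942 0.0425] shift [-0.6 -0.1  1. ] turn None F [ 1.7  0.1 -0.7] open 0.0117
```

arm_command(commands=[0, 0, 0, 9, 0, 0, 0, 0, 9, 0, 0, 0, 0, 9, 0, 0, 0, 0, 1, 0, 0, 0, 0, 0, 0])

```text
clock: 4.38
tool_pos: [0.4997, 0.2942, 0.0425]
orientation: [-129.7, 88.8, 38.6]
force: [2.0, -0.5, 0.0]
opening: 0.0121
```

```bash
python3 k.py
```

```text
yaw -11.7 tilt 1.15 M [-0.2  -0.12 -0.23]
t 4.38 tcp [0.4997 0.2942 0.0425] shift [-0.5  0.3  0.6] turn None F [ 2.  -0.5  0. ] open 0.0121
```

arm_command(commands=[0, 0, 0, -10, 0, 0, 0, 0, -10, 0, 0, 0, 0, -7.5, 0, 0, 0, 0, 0, 0, 0, 0, 0, 0, 0])

```text
clock: 5.0
tool_pos: [0.5001, 0.2941, 0.0425]
orientation: [-158.2, 88.8, 38.8]
force: [2.1, -0.4, -0.7]
opening: 0.0121
```

arm_command(commands=[0, 0, 0, 10, 0, 0, 0, 0, 10, 0, 0, 0, 0, 7.5, 0, 0, 0, 0, 0, 0, 0, 0, 0, 0, 0])

```text
clock: 5.62
tool_pos: [0.4997, 0.2941, 0.0425]
orientation: [-131.5, 88.9, 37.1]
force: [1.4, 0.1, 0.1]
opening: 0.0119
```

```bash
python3 k.py
```

```text
yaw -11.4 tilt 1.13 M [-0.18 -0.08 -0.16]
t 5.62 tcp [0.4997 0.2941 0.0425] shift [-0.5  0.2  0.6] turn None F [1.4 0.1 0.1] open 0.0119
```

arm_command(commands=[0, 0, 0, -10, 0, 0, 0, 0, -10, 0, 0, 0, 0, -8, 0, 0, 0, 0, 0, 0, 0, 0, 0, 0, 0])

```text
clock: 6.25
tool_pos: [0.5001, 0.2941, 0.0425]
orientation: [-159.5, 88.8, 38.1]
force: [1.0, -0.4, 1.3]
opening: 0.0118
```

arm_command(commands=[0, 0, 0, 10, 0, 0, 0, 0, 10, 0, 0, 0, 0, 8, 0, 0, 0, 0, 0, 0, 0, 0, 0, 0, 0])

```text
clock: 6.88
tool_pos: [0.4997, 0.2941, 0.0424]
orientation: [-132.9, 88.9, 35.8]
force: [1.5, -0.7, 0.6]
opening: 0.0119
```

arm_command(commands=[0, 0, 0, -10, 0, 0, 0, 0, -10, 0, 0, 0, 0, -8, 0, 0, 0, 0, 0, 0, 0, 0, 0, 0, 0])

```text
clock: 7.5
tool_pos: [0.5001, 0.2941, 0.0425]
orientation: [-162.1, 88.8, 35.7]
force: [1.0, -0.4, 1.2]
opening: 0.012
```

arm_command(commands=[0, 0, 0, 10, 0, 0, 0, 0, 10, 0, 0, 0, 0, 8, 0, 0, 0, 0, 0, 0, 0, 0, 0, 0, 0])

```text
clock: 8.12
tool_pos: [0.4997, 0.2941, 0.0425]
orientation: [-135.1, 88.9, 33.7]
force: [1.7, 0.2, 0.7]
opening: 0.0119
```

```bash
python3 k.py
```

```text
yaw -11.2 tilt 1.1 M [-0.16 -0.05 -0.11]
t 8.12 tcp [0.4997 0.2941 0.0425] shift [-0.5  0.3  0.6] turn None F [1.7 0.2 0.7] open 0.0119
```

Eight swings done; two more pairs, then a test turn.

arm_command(commands=[0, 0, 0, -10, 0, 0, 0, 0, -10, 0, 0, 0, 0, -8, 0, 0, 0, 0, 0, 0, 0, 0, 0, 0, 0])

```text
clock: 8.75
tool_pos: [0.5001, 0.2941, 0.0425]
orientation: [-163.9, 88.9, 33.9]
force: [0.4, 0.4, -0.6]
opening: 0.0119
```

arm_command(commands=[0, 0, 0, 10, 0, 0, 0, 0, 10, 0, 0, 0, 0, 8, 0, 0, 0, 0, 0, 0, 0, 0, 0, 0, 0])

```text
clock: 9.38
tool_pos: [0.4997, 0.2941, 0.0425]
orientation: [-135.2, 88.9, 33.7]
force: [1.2, -0.0, -0.2]
opening: 0.0118
```

arm_command(commands=[0, 0, 0, -10, 0, 0, 0, 0, -10, 0, 0, 0, 0, -8, 0, 0, 0, 0, 0, 0, 0, 0, 0, 0, 0])

```text
clock: 10.0
tool_pos: [0.5001, 0.2942, 0.0425]
orientation: [-164.2, 88.9, 33.6]
force: [1.1, 0.5, -0.7]
opening: 0.0124
```

arm_command(commands=[0, 0, 0, -7, 0, 0, 0, 0, 0, 0])

```text
clock: 10.25
tool_pos: [0.5001, 0.2942, 0.0425]
orientation: [-171.1, 88.9, 33.7]
force: [0.6, -0.1, 0.3]
opening: 0.012
```

```bash
python3 k.py
```

```text
yaw 24.8 tilt 1.13 M [-0.19  0.12  0.04]
t 10.25 tcp [0.5001 0.2942 0.0425] shift [-0.6 -0.3  1.1] turn None F [ 0.6 -0.1  0.3] open 0.012
```

arm_command(commands=[0, 0, 0, -10, 0, 0, 0, 0, -10, 0, 0, 0, 0, -10, 0, 0, 0, 0, -10, 0, 0, 0, 0, -10, 0])

```text
clock: 10.88
tool_pos: [0.5006, 0.2947, 0.0425]
orientation: [140.7, 88.8, 35.7]
force: [1.5, 0.7, -0.3]
opening: 0.0116
```

arm_command(commands=[0, 0, 0, -10, 0, 0, 0, 0, -6, 0, 0, 0, 0, 0, 0])

```text
clock: 11.25
tool_pos: [0.5006, 0.2949, 0.0425]
orientation: [125.3, 88.8, 36.1]
force: [1.0, 0.5, -0.7]
opening: 0.0118
```

```bash
python3 k.py
```

```text
yaw 90.8 tilt 1.22 M [-0.44 -0.11  0.06]
t 11.25 tcp [0.5006 0.2949 0.0425] shift [-0.6 -1.6  0.8] turn None F [ 1.   0.5 -0.7] open 0.0118
```

arm_command(commands=[0, 0, 0, 0, 30, 0, 0, 0, 0, 30, 0, 0, 0, 0, 30, -40, 0, 0, 0, 30, -40, 0, 0, 0, 30])

```text
clock: 11.88
tool_pos: [0.4972, 0.292, 0.1206]
orientation: [121.9, 89.2, 32.1]
force: [0.8, 0.7, 0.4]
opening: 0.0264
```

arm_command(commands=[-10, 0, 0, 10, 50, 0, 0, 0, 10, 50, 0, 0, 0, 10, 50, 0, 0, 0, 10, 50, 0, 0, 0, 10, 50])

```text
clock: 12.5
tool_pos: [0.4982, 0.2933, 0.1355]
orientation: [179.9, 88.8, 38.3]
force: [0.7, 0.0, 1.1]
opening: 0.0435
```

arm_command(commands=[0, 0, 0, 10, 50, 0, 0, 0, 10, 50, 0, 0, 0, 10, 50, 0, 0, 0, 9, 50, 0, 0, 0, 0, 50])

```text
clock: 13.12
tool_pos: [0.4977, 0.293, 0.1353]
orientation: [-138.3, 88.8, 39.6]
force: [-0.2, -0.5, -0.6]
opening: 0.0438
```

```bash
python3 k.py
python3 - <<'E'
from m import *
delta((.434,.17,.14),2)
s=shot("wrist");[print(r) for r in rect(s,red(s["frame"]),.066,30)]
E
```

```text
yaw -2.1 tilt 1.18 M [-0.1   0.1  -0.02]
t 13.12 tcp [0.4977 0.293  0.1353] shift [92.4  0.2  0.2] turn None F [-0.2 -0.5 -0.6] open 0.0438
t 13.12 tcp [0.4977 0.293  0.1353] shift [ -7.3 125.2  59. ] turn -4.1 F [-0.2 -0.5 -0.6] open 0.0438
([287.0, 215.0], 1244.0, (499, 290), (53, 23), -2)
```

arm_command(commands=[-3, 42, 20, -2, 50, -3, 42, 20, -2, 50, 0, 41, 19, 0, 50, 0, 0, 0, 0, 50])

```text
clock: 13.68
tool_pos: [0.4372, 0.1646, 0.1382]
orientation: [-143.8, 88.8, 39.2]
force: [1.1, 0.1, -0.0]
opening: 0.044
```

```bash
python3 k.py
python3 - <<'E'
from m import *
delta((.434,.135,.043),2)
s=shot("wrist");f=s["frame"];m=(f.max(2)<30);cv2.imwrite("pics/w3.png",f)
[print(r) for r in rect(s,m&(np.indices(m.shape)[0]<230),.069,150)]
E
```

```text
yaw 3.0 tilt 1.16 M [0.03 0.03 0.05]
t 13.68 tcp [0.4372 0.1646 0.1382] shift [  97.8 -124.8  -66.9] turn None F [ 1.1  0.1 -0. ] open 0.044
t 13.68 tcp [0.4372 0.1646 0.1382] shift [94.8 30.5  6.3] turn 1.0 F [ 1.1  0.1 -0. ] open 0.044
```

View pics/w3.png

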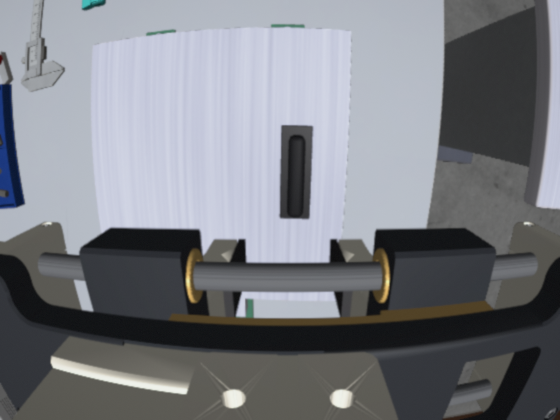

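Run:
```python
from m import *
s=shot("wrist")
for u,v,z in[(296,137,.069),(296,214,.069),(296,126,.048),(296,218,.048),(350,31,.045),(346,205,.045),(94,45,.045),(103,205,.045)]: print(u,v,on(s,u,v,z).round(4))
```

```text
296 137 [0.4368 0.109  0.069 ]
296 214 [0.4337 0.1644 0.069 ]
296 126 [0.4371 0.1018 0.048 ]
296 218 [0.433  0.1739 0.048 ]
350 31 [0.3996 0.0235 0.045 ]
346 205 [0.3934 0.1617 0.045 ]
94 45 [0.6159 0.0295 0.045 ]
103 205 [0.6071 0.1736 0.045 ]
```

arm_command(commands=[29, 9, 1, 0, 50, 29, 9, 1, 0, 50, 29, 9, 1, 0, 50, 0, 0, 0, 0, 0, 0, 0, 0, 0, 0])

```text
clock: 14.4
tool_pos: [0.4434, 0.146, 0.0507]
orientation: [-146.6, 88.5, 37.0]
force: [-2.4, 0.3, 3.1]
opening: 0.0291
```

arm_command(commands=[0, 0, 0, 0, 0, 0, 0, 0, 0, 0, 0, 0, 0, 0, 0])

```text
clock: 14.78
tool_pos: [0.443, 0.1464, 0.0516]
orientation: [-145.5, 88.5, 38.1]
force: [2.3, -1.7, -9.1]
opening: 0.0122
```

```bash
python3 k.py
python3 - <<'E'
from m import *
delta((.435,.138,.051),2.8)
E
```

```text
yaw 3.6 tilt 1.52 M [-0.52 -0.45 -0.35]
t 14.78 tcp [0.443  0.1464 0.0516] shift [  12.2 -143.6  -64.9] turn None F [ 2.3 -1.7 -9.1] open 0.0122
t 14.78 tcp [0.443  0.1464 0.0516] shift [0.3 7.9 8.5] turn 0.8 F [ 2.3 -1.7 -9.1] open 0.0122
```

arm_command(commands=[0, 0, -30, 0, 0, 0, 0, -35, 0, 0, 0, 0, -35, 0, 0, 0, 0, -35, 0, 0, 0, 0, 0, 0, 0])

```text
clock: 15.4
tool_pos: [0.5752, 0.15, 0.0516]
orientation: [-135.9, 89.2, 47.5]
force: [1.9, 1.8, -1.9]
opening: 0.0121
```

```bash
python3 k.py
python3 - <<'E'
from m import *
delta((.435+.175,.138+.0085,.051),2.8)
E
```

```text
yaw 3.4 tilt 0.81 M [ 0.51 -0.8  -0.36]
t 15.4 tcp [0.5752 0.15   0.0516] shift [   9.3 -148.2   67.6] turn None F [ 1.9  1.8 -1.9] open 0.0121
t 15.4 tcp [0.5752 0.15   0.0516] shift [  0.9   5.5 -34.6] turn 0.6 F [ 1.9  1.8 -1.9] open 0.0121
```

arm_command(commands=[0, 0, -25, 0, 0, 0, 0, -15, 0, 0, 0, 0, -6, 0, 0, 0, 0, -3, 0, 0, 0, 0, 0, 0, 0])

```text
clock: 16.02
tool_pos: [0.6082, 0.1507, 0.0513]
orientation: [-20.4, 88.9, 162.7]
force: [2.1, -4.7, -7.7]
opening: 0.0119
```

```bash
python3 k.py
python3 - <<'E'
from m import *
delta((.435+.175,.138+.0085,.051),2.8)
E
```

```text
yaw 3.1 tilt 1.06 M [-1.32 -1.23 -0.35]
t 16.02 tcp [0.6082 0.1507 0.0513] shift [  11.  -148.9  101.2] turn None F [ 2.1 -4.7 -7.7] open 0.0119
t 16.02 tcp [0.6082 0.1507 0.0513] shift [ 0.2  4.3 -1.6] turn 0.3 F [ 2.1 -4.7 -7.7] open 0.0119
```

arm_command(commands=[0, 0, 0, 0, 50, 0, 0, 0, 0, 50, -50, 0, 0, 0, 50, -50, -20, 35, 0, 100, -50, -40, 50, 0, 100])

```text
clock: 16.65
tool_pos: [0.5357, 0.1975, 0.1928]
orientation: [-20.2, 89.0, 162.8]
force: [0.9, 1.0, 1.2]
opening: 0.0563
```

arm_command(commands=[-30, -40, 25, 0, 100, 0, 0, 0, 0, 100])

```text
clock: 16.9
tool_pos: [0.5087, 0.24, 0.2303]
orientation: [-61.5, 89.2, 121.8]
force: [-0.4, -0.3, -0.2]
opening: 0.0761
```

```bash
python3 k.py
python3 - <<'E'
from m import *
s=shot("wrist");f=s["frame"];cv2.imwrite("pics/w4.png",f)
E
```

```text
yaw 3.2 tilt 0.82 M [-0.08 -0.03 -0.02]
t 16.9 tcp [0.5087 0.24   0.2303] shift [188.  -52.1   5.4] turn None F [-0.4 -0.3 -0.2] open 0.0761
```

View pics/w4.png

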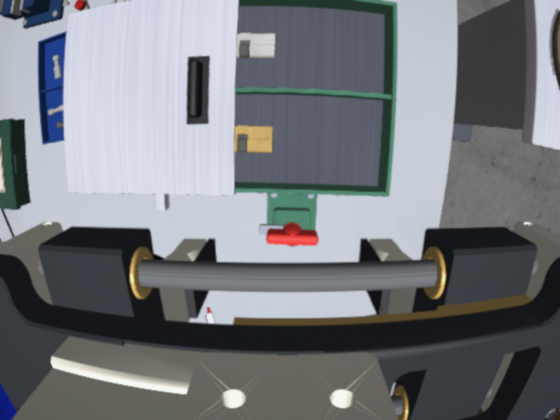

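Run:
```python
from m import *
s=shot("wrist")
for n,u,v,z in[("near-left inner floor",380,183,.004),("outer corner rim",389,194,.04),("divider near",392,96,.038),("right near outer",397,2,.04),("brass edge",273,127,.017),("brass edge",273,152,.017),("nickel",275,35,.017),("nickel",274,57,.017),("divider far",240,92,.038),("knob",291,237,.066)]: print(n,on(s,u,v,z).round(4))
```

```text
near-left inner floor [0.3931 0.2378 0.004 ]
outer corner rim [0.3922 0.2433 0.04  ]
divider near [0.3988 0.1338 0.038 ]
right near outer [0.3974 0.0228 0.04  ]
brass edge [0.5266 0.1786 0.017 ]
brass edge [0.5252 0.207  0.017 ]
nickel [0.5301 0.0722 0.017 ]
nickel [0.5297 0.0984 0.017 ]
divider far [0.5627 0.1419 0.038 ]
knob [0.501  0.2897 0.066 ]
```

arm_command(commands=[0, 60, 0, 1, 100, -5, 60, 0, 1, 100, -5, 60, 0, 1, 100, -5, 60, 0, 0, 100, -5, 60, 0, 0, 100])

```text
clock: 17.62
tool_pos: [0.5151, -0.0711, 0.2389]
orientation: [-14.1, 88.8, 166.0]
force: [-0.4, -0.1, 0.3]
opening: 0.0874
```

arm_command(commands=[0, 50, 0, 0, 100, 0, 30, 0, 0, 100, 0, 0, 0, 0, 100])

```text
clock: 18.0
tool_pos: [0.5129, -0.1607, 0.2347]
orientation: [-9.6, 88.5, 169.9]
force: [0.4, 0.3, 0.5]
opening: 0.0879
```

```bash
python3 k.py
python3 - <<'E'
from m import *
s=shot("wrist");f=s["frame"];cv2.imwrite("pics/w5.png",f)
[print(r) for r in rect(s,cv2.morphologyEx(brass(f).astype(np.uint8),cv2.MORPH_CLOSE,np.ones((9,9))),.015,200)]
E
```

```text
yaw -0.4 tilt 1.51 M [-0.02 -0.11  0.03]
t 18.0 tcp [ 0.5129 -0.1607  0.2347] shift [ 194.  -453.8   12.3] turn None F [0.4 0.3 0.5] open 0.0879
([408.0, 306.0], 2043.0, (311, -11), (476, 114), -1)
([121.0, 272.0], 554.0, (739, -36), (82, 34), 77)
([324.0, 203.0], 1082.0, (464, -131), (67, 29), 30)
([239.0, 186.0], 1210.5, (565, -153), (67, 28), 86)
([58.0, 134.0], 901.5, (819, -232), (90, 34), 73)
([124.0, 104.0], 971.5, (708, -262), (50, 38), -16)
([23.0, 77.0], 344.5, (886, -327), (50, 33), -14)
```

View pics/w5.png

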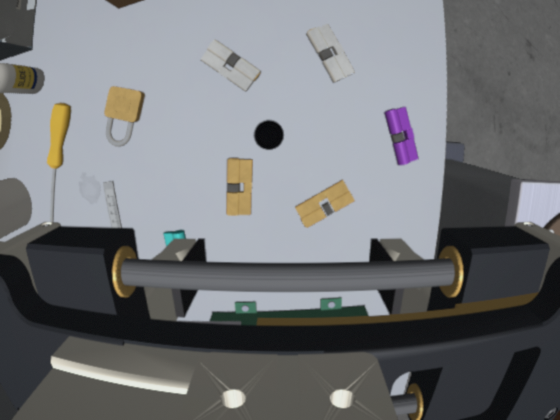

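Run:
```python
from h import *
delta((.565,-.154,.10),-4)
```

```text
t 18.05 tcp [ 0.5129 -0.1599  0.2346] shift [133.2  -5.6 -55.6] turn 3.6 F [-0.1 -0.7 -0.3] open 0.0876
```

arm_command(commands=[40, -2, -20, 4, 100, 45, -2, -20, 0, 100, 45, -2, -16, 0, 100, 0, 0, 0, 0, 100, 0, 0, 0, 0, 100])

```text
clock: 18.68
tool_pos: [0.5675, -0.1554, 0.0993]
orientation: [-4.8, 88.5, 170.7]
force: [-0.1, -0.1, 0.9]
opening: 0.0875
```

```bash
cat > b.py <<'E'
from m import *
import sys
k=np.ones((9,9))
def nickel(f):
    h=cv2.cvtColor(f,cv2.COLOR_BGR2HSV).astype(int); b=f.astype(int); return (b[...,2]-b[...,0]>3)&(h[...,2]>120)&(h[...,1]<60)
s=shot("wrist");f=s["frame"];m=(brass if sys.argv[1]=="b" else nickel)(f).astype(np.uint8)
m[240:]=0
R=rect(s,cv2.morphologyEx(m,cv2.MORPH_CLOSE,k),.015,300)
for r in R: print(r)
t=tool()[1]
if R:
    r=min(R,key=lambda r:np.hypot(r[2][0]/1000-t[0],r[2][1]/1000-t[1])); delta((r[2][0]/1000,r[2][1]/1000,.007),r[4]-90)
E
python3 b.py b; python3 k.py
```

```text
([411.0, 222.0], 1629.5, (464, -133), (67, 31), 29)
([287.0, 206.0], 2138.5, (566, -160), (56, 28), 86)
([15.0, 151.0], 1969.0, (819, -232), (91, 46), 79)
([103.0, 99.0], 2259.0, (707, -262), (52, 39), -16)
t 18.73 tcp [ 0.5673 -0.1553  0.0993] shift [92.3  5.  -1.6] turn -0.5 F [-0.4  0.6 -0.2] open 0.0877
yaw -4.5 tilt 1.53 M [ 0.04 -0.04 -0.  ]
t 18.73 tcp [ 0.5673 -0.1553  0.0993] shift [  60.2 -442.4  101.9] turn None F [-0.4  0.6 -0.2] open 0.0877
```

arm_command(commands=[31, 0, 0, 0, 100, 31, 0, 0, 0, 100, 24, 0, 0, 0, 100, 4, 0, 0, 0, 100])

```text
clock: 19.23
tool_pos: [0.5698, -0.1545, 0.0165]
orientation: [-17.6, 89.3, 157.9]
force: [-0.7, -0.7, 0.6]
opening: 0.0878
```

Run:
```python
from h import *
delta((.566,-.155,.006),-4)
```

```text
t 19.23 tcp [ 0.5698 -0.1545  0.0165] shift [10.6  0.8  3.6] turn -0.4 F [-0.7 -0.7  0.6] open 0.0878
```

arm_command(commands=[10, 1, 3, 0, 100, 1, 0, 0, 0, 0, 0, 0, 0, 0, 0, 0, 0, 0, 0, 0, 0, 0, 0, 0, 0])

```text
clock: 19.85
tool_pos: [0.5692, -0.1553, 0.0097]
orientation: [-42.9, 89.7, 132.7]
force: [-0.3, 1.0, 0.1]
opening: 0.0537
```

arm_command(commands=[0, 0, 0, 0, 0, 0, 0, 0, 0, 0, 0, 0, 0, 0, 0, 0, 0, 0, 0, 0])

```text
clock: 20.35
tool_pos: [0.5713, -0.1557, 0.0116]
orientation: [-75.9, 89.8, 99.8]
force: [-1.1, -0.0, 11.4]
opening: 0.0189
```

```bash
python3 k.py
python3 - <<'E'
from h import *
delta((.480,.192,.09),3)
E
```

```text
yaw -4.3 tilt 0.2 M [ 0.15  0.4  -0.03]
t 20.35 tcp [ 0.5713 -0.1557  0.0116] shift [ -29.8 -443.   105.9] turn None F [-1.1 -0.  11.4] open 0.0189
t 20.35 tcp [ 0.5713 -0.1557  0.0116] shift [ -77.1 -340.1  117.2] turn -7.3 F [-1.1 -0.  11.4] open 0.0189
```

```bash
python3 b.py b
python3 - <<'E'
from h import *
s=shot("side");crop(s,240,190,320,250,10,"side2")
E
```

```text
([295.0, 216.0], 2514.5, (566, -177), (28, 24), -4)
([45.0, 92.0], 3910.0, (705, -261), (55, 38), -16)
t 20.4 tcp [ 0.5713 -0.1557  0.0117] shift [ 4.7 21.7  3.7] turn 89.7 F [-1.7  0.2 10.4] open 0.0187
```

View pics/side2.png

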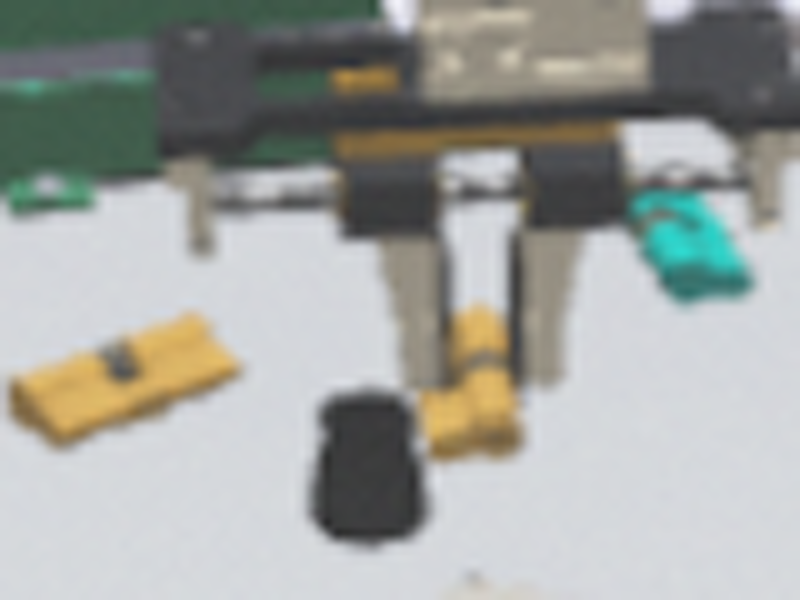

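arm_command(commands=[-4, 0, 0, 0, 100, 0, 0, 0, 0, 100, 0, 0, 0, 0, 100, 0, 0, 0, 0, 100, 0, 0, 0, 0, 100])

```text
clock: 21.08
tool_pos: [0.5712, -0.1556, 0.0156]
orientation: [-76.6, 89.8, 99.1]
force: [0.0, -0.2, -0.2]
opening: 0.0628
```

```bash
python3 b.py b
python3 - <<'E'
from h import *
delta((.566,-.155,.004),-4)
E
```

```text
([294.0, 216.0], 2575.0, (566, -176), (28, 25), -4)
([49.0, 92.0], 3809.5, (705, -261), (55, 39), -16)
t 21.12 tcp [ 0.5712 -0.1556  0.0155] shift [ 8.5 20.8  3.7] turn 89.7 F [-0.3  0.2 -0.3] open 0.0668
t 21.12 tcp [ 0.5712 -0.1556  0.0155] shift [11.5 -0.2  5.2] turn -0.3 F [-0.3  0.2 -0.3] open 0.0668
```

arm_command(commands=[0, 0, 5, 0, 100, 8, 0, 0, 0, 100, 5, 0, 0, 0, 100, 1, 0, 0, 0, 100])

```text
clock: 21.62
tool_pos: [0.5655, -0.1551, 0.0003]
orientation: [-68.0, 89.8, 107.7]
force: [-4.2, 0.8, 9.9]
opening: 0.0876
```

Run:
```python
from h import *
delta((.566,-.155,.004),-4)
```

```text
t 21.62 tcp [ 5.655e-01 -1.551e-01  3.000e-04] shift [-3.7 -0.1 -0.5] turn -0.3 F [-4.2  0.8  9.9] open 0.0876
```

arm_command(commands=[-4, 0, 0, 0, 0, 0, 0, 0, 0, 0, 0, 0, 0, 0, 0, 0, 0, 0, 0, 0, 0, 0, 0, 0, 0])

```text
clock: 22.25
tool_pos: [0.5658, -0.1551, 0.0047]
orientation: [-73.3, 89.8, 102.4]
force: [0.5, -0.0, 0.2]
opening: 0.0434
```

arm_command(commands=[0, 0, 0, 0, 0, 0, 0, 0, 0, 0, 0, 0, 0, 0, 0])

```text
clock: 22.62
tool_pos: [0.5659, -0.1551, 0.0048]
orientation: [-75.6, 89.8, 100.1]
force: [0.5, -0.7, -0.2]
opening: 0.0294
```

```bash
python3 k.py
python3 - <<'E'
from h import *
delta((.480,.192,.09),3)
E
```

```text
yaw -4.3 tilt 0.21 M [-0.03  0.   -0.03]
t 22.62 tcp [ 0.5659 -0.1551  0.0048] shift [ -36.6 -442.9  100.6] turn None F [ 0.5 -0.7 -0.2] open 0.0294
t 22.62 tcp [ 0.5659 -0.1551  0.0048] shift [ -83.9 -340.   111.9] turn -7.3 F [ 0.5 -0.7 -0.2] open 0.0294
```

arm_command(commands=[-40, 0, 0, 0, 0, -45, 0, 0, 0, 0, 0, 0, 0, 0, 0, 0, 0, 0, 0, 0])

```text
clock: 23.12
tool_pos: [0.5637, -0.1553, 0.0897]
orientation: [-31.8, 89.6, 143.9]
force: [-1.1, 0.1, -2.1]
opening: 0.0294
```

```bash
python3 k.py
python3 - <<'E'
from h import *
delta((.480,.192,.1),3)
E
```

```text
yaw -4.4 tilt 0.42 M [-0.08 -0.04  0.01]
t 23.12 tcp [ 0.5637 -0.1553  0.0897] shift [  49.  -442.8   98.6] turn None F [-1.1  0.1 -2.1] open 0.0294
t 23.12 tcp [ 0.5637 -0.1553  0.0897] shift [  -8.3 -339.9  110.1] turn -7.4 F [-1.1  0.1 -2.1] open 0.0294
```

arm_command(commands=[-4, -60, 20, -2, 0, -4, -60, 20, -2, 0, 0, -60, 20, -2, 0, 0, -60, 20, -1, 0, 0, -50, 18, 0, 0])

```text
clock: 23.75
tool_pos: [0.4669, 0.134, 0.0935]
orientation: [-6.4, 89.2, 176.0]
force: [1.1, 0.7, -1.4]
opening: 0.0293
```

arm_command(commands=[0, -35, 10, 0, 0, 0, 0, 0, 0, 0])

```text
clock: 24.0
tool_pos: [0.4526, 0.1718, 0.0917]
orientation: [0.9, 89.0, -176.5]
force: [-0.2, 0.2, -2.7]
opening: 0.0292
```

```bash
python3 k.py
python3 - <<'E'
from h import *
delta((.480,.192,.011),3)
E
```

```text
yaw 2.6 tilt 0.96 M [-0.05 -0.1  -0.  ]
t 24.0 tcp [0.4526 0.1718 0.0917] shift [  47.8 -120.   -52.8] turn None F [-0.2  0.2 -2.7] open 0.0292
t 24.0 tcp [0.4526 0.1718 0.0917] shift [ 80.2 -19.  -29.7] turn -0.4 F [-0.2  0.2 -2.7] open 0.0292
```

arm_command(commands=[0, -19, -38, 0, 0, 25, 0, 0, 0, 0, 25, 0, 0, 0, 0, 18, 0, 0, 0, 0, 5, 0, 0, 0, 0])

```text
clock: 24.62
tool_pos: [0.4873, 0.1889, 0.0117]
orientation: [12.0, 88.6, -165.4]
force: [0.4, -0.5, -1.9]
opening: 0.0295
```

```bash
python3 k.py
python3 - <<'E'
from h import *
delta((.492,.192,.011),3)
E
```

```text
yaw 2.6 tilt 1.35 M [ 0.03 -0.04 -0.03]
t 24.62 tcp [0.4873 0.1889 0.0117] shift [ -32.2 -104.3  -15.7] turn None F [ 0.4 -0.5 -1.9] open 0.0295
t 24.62 tcp [0.4873 0.1889 0.0117] shift [ 0.6 -2.9 -4.8] turn -0.4 F [ 0.4 -0.5 -1.9] open 0.0295
```

arm_command(commands=[1, -2, -5, 0, 0, 1, 0, 0, 0, 0, 0, 0, 0, 0, 44, 0, 0, 0, 0, 44, 0, 0, 0, 0, 44])

```text
clock: 25.25
tool_pos: [0.4934, 0.191, 0.011]
orientation: [10.7, 88.7, -166.8]
force: [-0.9, 0.4, -0.5]
opening: 0.0383
```

arm_command(commands=[-40, 0, 0, 0, 44, -50, 0, 0, 0, 44, -10, -40, 0, 0, 100, 0, 0, 0, 0, 100])

```text
clock: 25.75
tool_pos: [0.4946, 0.2328, 0.1154]
orientation: [7.2, 88.9, -170.3]
force: [0.0, -1.5, -0.1]
opening: 0.0531
```

```bash
python3 k.py; python3 b.py b
python3 - <<'E'
from m import *
s=shot("wrist");f=s["frame"];cv2.imwrite("pics/w6.png",f)
E
```

```text
yaw 2.6 tilt 1.12 M [-0.1  -0.06  0.01]
t 25.75 tcp [0.4946 0.2328 0.1154] shift [ 72.1 -61.1  -8.6] turn None F [ 0.  -1.5 -0.1] open 0.0531
([215.0, 158.0], 1659.5, (551, 195), (46, 30), 1)
([290.0, 158.0], 2695.0, (493, 193), (69, 30), -88)
t 25.8 tcp [0.4941 0.2316 0.115 ] shift [108.1  38.2   0.6] turn 0.5 F [ 0.6 -0.1 -1.3] open 0.057
```

View pics/w6.png

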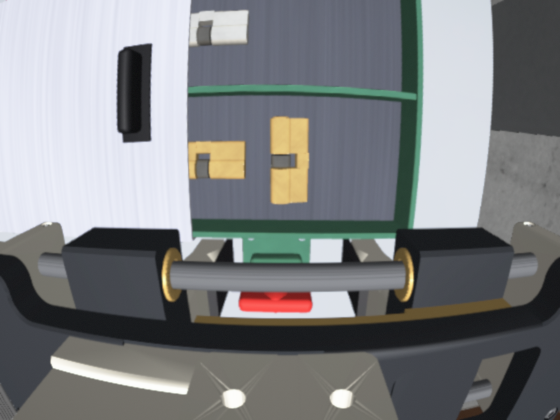

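Run:
```python
from h import *
delta((.463,-.134,.10),-61);print(get_obs()["joint_pos"].round(0))
```

```text
t 25.85 tcp [0.4936 0.2307 0.1141] shift [ 16.7 362.9  46.1] turn 63.5 F [ 0.5  0.5 -0.1] open 0.061
[ 45.  15. -23.  -1. -53. -42.]
```

arm_command(commands=[0, 60, 6, 0, 100, 0, 60, 7, 0, 100, 0, 60, 7, 0, 100, 0, 60, 7, 0, 100, 0, 60, 7, 0, 100])

```text
clock: 26.48
tool_pos: [0.4703, -0.0777, 0.114]
orientation: [13.7, 88.5, -163.5]
force: [1.2, 0.7, 0.1]
opening: 0.0875
```

arm_command(commands=[0, 55, 7, 0, 100, 0, 0, 0, 10, 100, 0, 0, 0, 10, 100, 0, 0, 0, 10, 100, 0, 0, 0, 10, 100])

```text
clock: 27.1
tool_pos: [0.459, -0.1427, 0.1115]
orientation: [52.3, 88.1, -166.6]
force: [0.1, -0.9, 0.2]
opening: 0.088
```

arm_command(commands=[0, 0, 0, 10, 100, 0, 0, 0, 10, 100, 0, 0, 0, 0, 100])

```text
clock: 27.48
tool_pos: [0.456, -0.1444, 0.1097]
orientation: [71.7, 87.9, -168.0]
force: [0.5, -0.5, -0.8]
opening: 0.0875
```

```bash
python3 k.py; python3 b.py b
python3 - <<'E'
from h import *
delta((.463,-.134,.10),-61);print(get_obs()["joint_pos"].round(0))
E
```

```text
yaw 120.3 tilt 2.12 M [ 0.03 -0.17  0.04]
t 27.48 tcp [ 0.456  -0.1444  0.1097] shift [  61.7 -260.6  356. ] turn None F [ 0.5 -0.5 -0.8] open 0.0875
([296.0, 215.0], 1549.5, (451, -136), (45, 28), 30)
t 27.52 tcp [ 0.456  -0.1443  0.1097] shift [102.7  -3.5   8.5] turn 0.4 F [ 0.3  0.6 -0.1] open 0.0876
t 27.52 tcp [ 0.456  -0.1443  0.1097] shift [  9.3 -11.6   5.2] turn 1.4 F [ 0.3  0.6 -0.1] open 0.0876
[  6.  10. -31.   0. -51. -66.]
```

Run:
```python
from h import *
delta((.463,-.131,.02),-60)
```

```text
t 27.52 tcp [ 0.456  -0.1443  0.1097] shift [ 89.3 -15.9   6.9] turn 0.4 F [ 0.3  0.6 -0.1] open 0.0876
```

arm_command(commands=[30, -8, 3, 0, 100, 30, -8, 4, 0, 100, 25, 0, 0, 0, 100, 8, 0, 0, 0, 100, 3, 0, 0, 0, 100])

```text
clock: 28.15
tool_pos: [0.4631, -0.1316, 0.0113]
orientation: [71.6, 88.0, -166.9]
force: [0.1, -0.2, 0.9]
opening: 0.0878
```

```bash
python3 - <<'E'
from h import *
delta((.463,-.131,.0045),-60)
E
python3 b.py b
```

```text
t 28.15 tcp [ 0.4631 -0.1316  0.0113] shift [ 6.8 -0.4  0.5] turn 1.5 F [ 0.1 -0.2  0.9] open 0.0878
([291.0, 214.0], 2796.0, (442, -141), (28, 26), -59)
t 28.2 tcp [ 0.463  -0.1316  0.0112] shift [ 5.  22.7  2.9] turn -89.6 F [-0.6  0.9 -1.1] open 0.0876
```

arm_command(commands=[7, 0, 1, 1, 100, 0, 0, 0, 0, 0, 0, 0, 0, 0, 0, 0, 0, 0, 0, 0, 0, 0, 0, 0, 0])

```text
clock: 28.82
tool_pos: [0.4638, -0.1307, 0.006]
orientation: [73.6, 88.2, -165.9]
force: [0.7, 0.6, -1.0]
opening: 0.0533
```

arm_command(commands=[0, 0, 0, 0, 0, 0, 0, 0, 0, 0, 0, 0, 0, 0, 0, 0, 0, 0, 0, 0, 0, 0, 0, 0, 0])

```text
clock: 29.45
tool_pos: [0.4639, -0.1307, 0.0061]
orientation: [73.7, 88.2, -165.9]
force: [-0.2, -0.1, 0.3]
opening: 0.0292
```

```bash
python3 k.py
```

```text
yaw 120.5 tilt 1.78 M [ 0.03 -0.1   0.06]
t 29.45 tcp [ 0.4639 -0.1307  0.0061] shift [ -41.1 -244.5  348.6] turn None F [-0.2 -0.1  0.3] open 0.0292
```

arm_command(commands=[-45, 0, 0, 0, 0, -50, 0, 0, 0, 0, 0, 0, 0, -10, 0, 0, 0, 0, -10, 0, 0, 0, 0, -10, 0])

```text
clock: 30.08
tool_pos: [0.4653, -0.1298, 0.1028]
orientation: [40.8, 88.0, -168.0]
force: [-0.2, 0.4, -1.2]
opening: 0.0292
```

arm_command(commands=[0, 0, 0, -10, 0, 0, 0, 0, -10, 0, 0, 0, 0, -10, 0, 0, 0, 0, -2, 0, 0, 0, 0, 0, 0])

```text
clock: 30.7
tool_pos: [0.4631, -0.1297, 0.1013]
orientation: [5.2, 87.9, -170.4]
force: [-0.0, 0.3, -2.2]
opening: 0.0293
```

```bash
python3 k.py;  python3 - <<'E'
from h import *
delta((.440,.192,.1),3)
E
```

```text
yaw 4.4 tilt 2.14 M [ 0.01 -0.16 -0.04]
t 30.7 tcp [ 0.4631 -0.1297  0.1013] shift [  54.3 -419.9  -70.3] turn None F [-0.   0.3 -2.2] open 0.0293
t 30.7 tcp [ 0.4631 -0.1297  0.1013] shift [ 1.000e-01 -3.225e+02 -1.600e+00] turn 1.4 F [-0.   0.3 -2.2] open 0.0293
```

arm_command(commands=[0, -60, 0, 1, 0, 0, -60, 0, 0, 0, 0, -60, 0, 0, 0, 0, -60, 0, 0, 0, 0, -50, 0, 0, 0])

```text
clock: 31.32
tool_pos: [0.4458, 0.1644, 0.0996]
orientation: [6.5, 87.9, -171.0]
force: [1.4, -0.2, -1.8]
opening: 0.0294
```

arm_command(commands=[0, -25, 0, 0, 0, 0, 0, 0, 0, 0])

```text
clock: 31.58
tool_pos: [0.4443, 0.1936, 0.0993]
orientation: [6.2, 87.9, -171.2]
force: [0.9, -0.6, -2.9]
opening: 0.0292
```

```bash
python3 k.py
python3 - <<'E'
from h import *
delta((.440,.192,.04),3);print(get_obs()["joint_pos"])
E
```

```text
yaw 2.6 tilt 2.13 M [-0.   -0.14  0.02]
t 31.57 tcp [0.4443 0.1936 0.0993] shift [ 53.7 -98.  -61.3] turn None F [ 0.9 -0.6 -2.9] open 0.0292
t 31.57 tcp [0.4443 0.1936 0.0993] shift [59.4  1.2  2.2] turn -0.4 F [ 0.9 -0.6 -2.9] open 0.0292
[ 45.76679512  11.19497048 -30.38766473  -1.66690234 -50.13138245
 -42.06628717]
```

arm_command(commands=[30, 1, 2, 0, 0, 30, 0, 0, 0, 0, 18, 0, 0, 0, 0, 5, 0, 0, 0, 0])

```text
clock: 32.08
tool_pos: [0.4391, 0.1901, 0.0147]
orientation: [6.0, 87.9, -171.7]
force: [-0.2, -0.2, -1.5]
opening: 0.029
```

```bash
python3 k.py
python3 - <<'E'
from h import *
delta((.440,.192,.012),3)
E
```

```text
yaw 2.4 tilt 2.11 M [-0.02 -0.18  0.03]
t 32.08 tcp [0.4391 0.1901 0.0147] shift [ -31.1 -101.2  -63.1] turn None F [-0.2 -0.2 -1.5] open 0.029
t 32.08 tcp [0.4391 0.1901 0.0147] shift [ 2.6 -1.9 -1.1] turn -0.6 F [-0.2 -0.2 -1.5] open 0.029
```

arm_command(commands=[4, -1, 0, 0, 0, 0, 0, 0, 0, 44, 0, 0, 0, 0, 44, 0, 0, 0, 0, 44])

```text
clock: 32.58
tool_pos: [0.4404, 0.1914, 0.0125]
orientation: [3.1, 88.1, -174.5]
force: [-0.7, 0.4, 0.1]
opening: 0.0384
```

arm_command(commands=[-40, 0, 0, 0, 44, -50, 0, 0, 0, 44, -10, -40, 0, 0, 100, 0, 0, 0, 0, 100])

```text
clock: 33.08
tool_pos: [0.4428, 0.2329, 0.1171]
orientation: [0.3, 88.2, -177.4]
force: [0.2, -0.7, -0.2]
opening: 0.0533
```

```bash
python3 k.py; python3 b.py b
python3 - <<'E'
from m import *
delta((.51,-.26,.2),2)
E
```

```text
yaw 2.3 tilt 1.84 M [-0.02 -0.12 -0.01]
t 33.08 tcp [0.4428 0.2329 0.1171] shift [ 72.2 -58.8 -61. ] turn None F [ 0.2 -0.7 -0.2] open 0.0533
([153.0, 158.0], 1776.5, (553, 195), (54, 30), 1)
([225.0, 156.0], 2612.0, (492, 193), (69, 30), -88)
([290.0, 153.0], 2663.0, (439, 191), (69, 30), -88)
t 33.12 tcp [0.4423 0.2317 0.1167] shift [109.9  40.5   1.2] turn 0.3 F [0.  0.1 0.6] open 0.057
t 33.12 tcp [0.4423 0.2317 0.1167] shift [-84.4 494.1 -45.4] turn 0.3 F [0.  0.1 0.6] open 0.057
```

arm_command(commands=[-15, 60, -5, 0, 100, -15, 60, -5, 0, 100, -15, 60, -5, 0, 100, -15, 60, -5, 0, 100, -15, 60, -5, 0, 100])

```text
clock: 33.75
tool_pos: [0.4795, -0.07, 0.1902]
orientation: [4.7, 87.9, -172.5]
force: [1.9, 0.3, 1.1]
opening: 0.0876
```

arm_command(commands=[-10, 60, -5, 0, 100, 0, 60, -5, 0, 100, 0, 40, -5, 0, 100, 0, 0, 0, 0, 100])

```text
clock: 34.25
tool_pos: [0.4992, -0.2387, 0.1996]
orientation: [4.1, 87.8, -173.5]
force: [-0.3, 0.1, -0.2]
opening: 0.0877
```

```bash
python3 k.py; python3 b.py n
python3 - <<'E'
from m import *
s=shot("wrist");f=s["frame"];cv2.imwrite("pics/w7.png",f)
E
```

```text
yaw 2.4 tilt 2.22 M [ 0.09 -0.06  0.01]
t 34.25 tcp [ 0.4992 -0.2387  0.1996] shift [ 154.2 -532.7  -27.8] turn None F [-0.3  0.1 -0.2] open 0.0877
([216.0, 125.0], 584.0, (569, -302), (68, 20), -38)
t 34.3 tcp [ 0.4989 -0.2376  0.1996] shift [189.9  66.8 -74.8] turn -49.6 F [ 0.   0.5 -1.3] open 0.0877
```

View pics/w7.png

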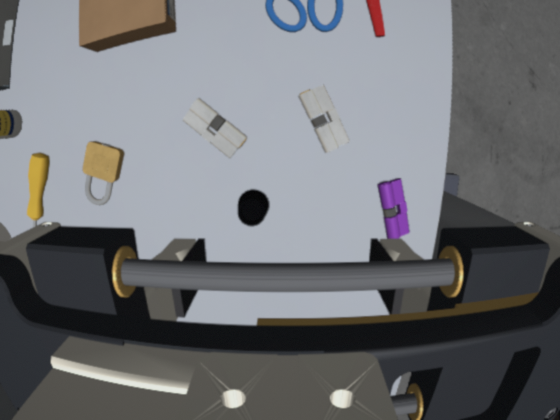

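Run:
```python
from m import *
s=shot("wrist");f=s["frame"]
for u,v in[(205,110),(235,145),(195,118),(315,100),(335,140),(310,105),(260,130),(280,90)]: print(f[v,u])
b=f.astype(int); 
for th in(-14,-9,-5):
    m=((b[...,2]-b[...,0]>th)&(b[...,2]>90)).astype(np.uint8);m[235:]=0
    print(th,[r for r in rect(s,cv2.morphologyEx(m,cv2.MORPH_CLOSE,np.ones((9,9))),.015,400) if r[3][0]<120])
for P in [[(201,97),(246,137),(231,157),(183,120)],[(326,84),(348,146),(328,153),(300,96)]]:
    w=np.array([on(s,u,v,.012)[:2] for u,v in P]);e=(w[1]+w[2]-w[0]-w[3])/2;print(w.mean(0).round(4),np.degrees(np.arctan2(e[1],e[0])),np.linalg.norm(e))
```

```text
[176 176 174]
[158 162 162]
[181 181 179]
[171 171 170]
[172 178 177]
[171 172 169]
[185 176 171]
[183 174 168]
-14 [([251.0, 205.0], 1196.0, (530, -216), (58, 41), -55)]
-9 [([101.0, 169.0], 1944.5, (712, -249), (75, 56), 74), ([215.0, 127.0], 1747.5, (572, -299), (71, 31), -38), ([324.0, 117.0], 1757.5, (457, -313), (71, 31), -62), ([377.0, 17.0], 469.5, (403, -431), (44, 18), -80)]
-5 [([38.0, 199.0], 1425.0, (830, -221), (110, 86), -86), ([102.0, 168.0], 1813.5, (712, -250), (71, 55), 73), ([215.0, 126.0], 1662.5, (572, -299), (70, 30), -38), ([324.0, 117.0], 1665.5, (457, -314), (70, 30), -62), ([377.0, 17.0], 451.5, (404, -431), (44, 18), -81)]
[ 0.5719 -0.2983] 141.53101074382226 0.06599825932730852
[ 0.4546 -0.3106] 115.83639249983521 0.06918960956969153
```

```bash
sed -i 's/return (b\[...,2\]-b\[...,0\]>3).*/return (b[...,2]-b[...,0]>-7)\&(b[...,2]-b[...,0]<12)\&(b[...,2]>90)/' b.py
python3 - <<'E'
from h import *
delta((.571,-.302,.10),52)
E
```

```text
t 34.4 tcp [ 0.4995 -0.2359  0.2001] shift [ 97.6  69.  -72.3] turn -49.4 F [ 0.2 -0.3 -1.1] open 0.0875
```

arm_command(commands=[33, 23, -24, 0, 100, 33, 23, -24, 0, 100, 33, 23, -24, 0, 100, 0, 0, 0, -10, 100, 0, 0, 0, -10, 100])

```text
clock: 35.02
tool_pos: [0.5743, -0.2965, 0.097]
orientation: [-17.2, 88.0, -173.6]
force: [-0.8, -0.6, -0.3]
opening: 0.0876
```

arm_command(commands=[0, 0, 0, -10, 100, 0, 0, 0, -10, 100, 0, 0, 0, -9, 100, 0, 0, 0, 0, 100])

```text
clock: 35.52
tool_pos: [0.5746, -0.2899, 0.0968]
orientation: [-48.7, 87.9, -174.7]
force: [0.1, -0.3, -0.1]
opening: 0.088
```

```bash
python3 k.py; python3 b.py n
python3 - <<'E'
from h import *
delta((.571,-.302,.02),52)
E
```

```text
yaw 54.1 tilt 2.12 M [-0.02 -0.08 -0.05]
t 35.52 tcp [ 0.5746 -0.2899  0.0968] shift [  54.6 -402.5 -429.6] turn None F [ 0.1 -0.3 -0.1] open 0.088
([543.0, 214.0], 488.0, (417, -486), (68, 63), 72)
([297.0, 199.0], 3107.5, (577, -301), (64, 30), -38)
([31.0, 198.0], 1424.5, (715, -100), (148, 59), -87)
([122.0, 112.0], 671.5, (712, -233), (51, 39), 3)
t 35.58 tcp [ 0.5747 -0.29    0.0969] shift [89.8 10.8  5.3] turn 1.9 F [ 0.3 -0.7 -0.8] open 0.0877
t 35.58 tcp [ 0.5747 -0.29    0.0969] shift [77.   6.2 10. ] turn 1.9 F [ 0.3 -0.7 -0.8] open 0.0877
```

arm_command(commands=[30, 4, 3, 1, 100, 30, 4, 2, 1, 100, 20, 0, 0, 0, 100, 7, 0, 0, 0, 100, 0, 0, 0, 0, 100])

```text
clock: 36.2
tool_pos: [0.5768, -0.2966, 0.0097]
orientation: [-43.8, 88.1, -172.6]
force: [0.2, 1.2, 0.3]
opening: 0.0876
```

```bash
python3 - <<'E'
from h import *
delta((.575,-.299,.005),52)
E
python3 b.py n
```

```text
t 36.2 tcp [ 0.5768 -0.2966  0.0097] shift [4.8 0.2 2.9] turn -0.8 F [0.2 1.2 0.3] open 0.0876
([297.0, 215.0], 2859.5, (593, -314), (30, 25), 50)
([44.0, 136.0], 1060.5, (717, -232), (47, 34), -10)
t 36.25 tcp [ 0.577  -0.2967  0.0101] shift [ 2.6 23.4  3.4] turn -88.8 F [-0.9  0.5  1. ] open 0.0879
```

arm_command(commands=[5, 0, 3, 0, 100, 0, 0, 0, 0, 0, 0, 0, 0, 0, 0, 0, 0, 0, 0, 0, 0, 0, 0, 0, 0])

```text
clock: 36.88
tool_pos: [0.5764, -0.2995, 0.0076]
orientation: [-40.4, 88.3, -169.2]
force: [0.6, -0.6, 0.7]
opening: 0.0532
```

arm_command(commands=[0, 0, 0, 0, 0, 0, 0, 0, 0, 0, 0, 0, 0, 0, 0, 0, 0, 0, 0, 0, 0, 0, 0, 0, 0])

```text
clock: 37.5
tool_pos: [0.5762, -0.2997, 0.0076]
orientation: [-40.3, 88.3, -169.2]
force: [-0.3, -0.1, 1.3]
opening: 0.0286
```

```bash
python3 k.py
```

```text
yaw 51.1 tilt 1.7 M [-0.15  0.07 -0.  ]
t 37.5 tcp [ 0.5762 -0.2997  0.0076] shift [ -36.4 -433.4 -412.9] turn None F [-0.3 -0.1  1.3] open 0.0286
```

arm_command(commands=[-30, 0, 0, 0, 0, -40, 0, 0, 0, 0, -30, 0, 0, 10, 0, 0, 0, 0, 10, 0, 0, 0, 0, 10, 0])

```text
clock: 38.12
tool_pos: [0.578, -0.2979, 0.1083]
orientation: [-14.6, 88.1, -174.3]
force: [-0.5, -0.1, -1.7]
opening: 0.0289
```

arm_command(commands=[0, 0, 0, 10, 0, 0, 0, 0, 8, 0, 0, 0, 0, 0, 0])

```text
clock: 38.5
tool_pos: [0.5774, -0.2972, 0.1074]
orientation: [1.8, 88.1, -176.6]
force: [0.6, -0.3, -2.3]
opening: 0.029
```

```bash
python3 k.py;  python3 - <<'E'
from h import *
delta((.494,.086,.105),3)
E
```

```text
yaw 1.6 tilt 1.92 M [ 0.   -0.15  0.03]
t 38.5 tcp [ 0.5774 -0.2972  0.1074] shift [  65.8 -593.2   59.6] turn None F [ 0.6 -0.3 -2.3] open 0.029
t 38.5 tcp [ 0.5774 -0.2972  0.1074] shift [   4.4 -385.4   72.5] turn -1.4 F [ 0.6 -0.3 -2.3] open 0.029
```

arm_command(commands=[0, -60, 11, -1, 0, 0, -60, 11, 0, 0, 0, -60, 11, 0, 0, 0, -60, 11, 0, 0, 0, -60, 11, 0, 0])

```text
clock: 39.12
tool_pos: [0.5068, 0.0039, 0.1073]
orientation: [-0.6, 88.1, -177.3]
force: [1.3, 0.2, -2.0]
opening: 0.0287
```

arm_command(commands=[0, -50, 8, 0, 0, 0, -30, 5, 0, 0, 0, 0, 0, 0, 0])

```text
clock: 39.5
tool_pos: [0.4872, 0.0894, 0.1083]
orientation: [-3.8, 88.2, -179.4]
force: [-0.1, -0.2, -2.9]
opening: 0.029
```

```bash
python3 k.py
python3 - <<'E'
from h import *
delta((.495,.084,.04),3)
E
```

```text
yaw 4.3 tilt 1.85 M [-0.03 -0.18  0.02]
t 39.5 tcp [0.4872 0.0894 0.1083] shift [  64.9 -203.   -29.3] turn None F [-0.1 -0.2 -2.9] open 0.029
t 39.5 tcp [0.4872 0.0894 0.1083] shift [68.1  6.1 -9.6] turn 1.3 F [-0.1 -0.2 -2.9] open 0.029
```

arm_command(commands=[30, 6, -9, 1, 0, 30, 0, 0, 0, 0, 22, 0, 0, 0, 0, 6, 0, 0, 0, 0])

```text
clock: 40.0
tool_pos: [0.4952, 0.0836, 0.0189]
orientation: [-6.2, 88.3, 177.8]
force: [0.6, -1.2, -1.9]
opening: 0.0288
```

```bash
python3 k.py
python3 - <<'E'
from h import *
delta((.494,.084,.013),3)
E
```

```text
yaw 4.0 tilt 1.69 M [-0.01 -0.13 -0.01]
t 40.0 tcp [0.4952 0.0836 0.0189] shift [ -24.  -209.7  -17.6] turn None F [ 0.6 -1.2 -1.9] open 0.0288
t 40.0 tcp [0.4952 0.0836 0.0189] shift [ 5.9 -0.5  1. ] turn 1.0 F [ 0.6 -1.2 -1.9] open 0.0288
```

arm_command(commands=[6, 0, 0, 1, 0, 0, 0, 0, 0, 44, 0, 0, 0, 0, 44, 0, 0, 0, 0, 44])

```text
clock: 40.5
tool_pos: [0.4964, 0.0835, 0.0145]
orientation: [-7.6, 88.4, 175.4]
force: [-0.4, -0.2, -0.2]
opening: 0.0386
```

arm_command(commands=[-40, 0, 0, 0, 44, -50, 0, 0, 0, 44, -10, -40, 0, 0, 100, 0, 0, 0, 0, 100])

```text
clock: 41.0
tool_pos: [0.4985, 0.1247, 0.1202]
orientation: [-13.9, 88.7, 169.1]
force: [0.8, 0.6, -0.2]
opening: 0.053
```

```bash
python3 k.py; python3 b.py n;  python3 b.py b;python3 - <<'E'
from m import *
s=shot("wrist");f=s["frame"];cv2.imwrite("pics/w8.png",f)
delta((.458,-.316,.13),28)
E
```

```text
yaw 3.0 tilt 1.34 M [-0.04 -0.04 -0.04]
t 41.0 tcp [0.4985 0.1247 0.1202] shift [  77.9 -168.6  -11.3] turn None F [ 0.8  0.6 -0.2] open 0.053
([39.0, 234.0], 565.5, (766, 166), (89, 19), 5)
([522.0, 207.0], 3903.5, (242, 115), (137, 72), 0)
([219.0, 154.0], 2027.5, (554, 85), (48, 31), 1)
([291.0, 157.0], 3067.5, (495, 87), (71, 31), -86)
([522.0, 28.0], 3172.0, (263, -77), (141, 62), 29)
([56.0, 56.0], 349.0, (725, -22), (94, 35), 89)
t 41.05 tcp [0.4981 0.1237 0.1198] shift [112.7  37.1   2.4] turn -1.0 F [-0.2 -0.3  1. ] open 0.0572
t 41.15 tcp [0.4971 0.1223 0.1183] shift [-11.6 435.7  61.9] turn -25.1 F [-0.5  0.8 -0.3] open 0.0649
```

View pics/w8.png

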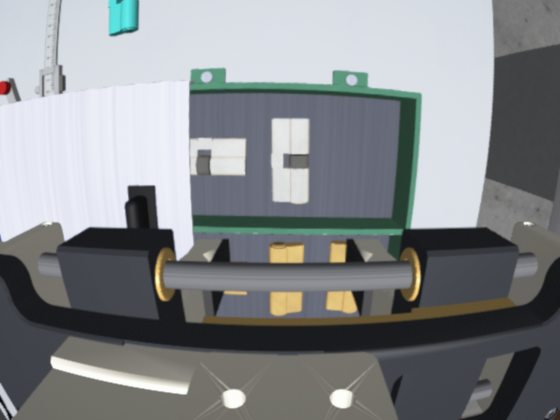

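arm_command(commands=[-4, 60, 7, 0, 100, -4, 60, 8, 0, 100, -4, 60, 8, 0, 100, 0, 60, 8, 0, 100, 0, 60, 8, 0, 100])

```text
clock: 41.78
tool_pos: [0.4722, -0.1862, 0.1285]
orientation: [-4.5, 88.3, 178.8]
force: [1.7, -0.9, -0.2]
opening: 0.0876
```

arm_command(commands=[0, 60, 8, 0, 100, 0, 45, 8, 0, 100, 0, 20, 5, -10, 100, 0, 0, 0, -10, 100, 0, 0, 0, -5, 100])

```text
clock: 42.4
tool_pos: [0.4509, -0.3227, 0.1244]
orientation: [-32.7, 87.8, 175.8]
force: [0.6, -0.2, -0.1]
opening: 0.0875
```

```bash
python3 k.py; python3 b.py n
python3 - <<'E'
from m import *
delta((.458,-.316,.10),28)
E
```

```text
yaw 28.5 tilt 2.21 M [ 0.   -0.09 -0.03]
t 42.4 tcp [ 0.4509 -0.3227  0.1244] shift [  81.3 -517.6 -338.7] turn None F [ 0.6 -0.2 -0.1] open 0.0875
([274.0, 203.0], 2508.5, (458, -317), (65, 30), -62)
([30.0, 145.0], 379.0, (710, -252), (77, 56), 73)
([517.0, 136.0], 12213.0, (286, -518), (267, 190), -63)
([415.0, 50.0], 1419.0, (416, -497), (94, 17), -78)
t 42.45 tcp [ 0.4508 -0.3226  0.1243] shift [117.    1.  -12.8] turn 0.7 F [0.4 0.2 0.2] open 0.0875
t 42.45 tcp [ 0.4508 -0.3226  0.1243] shift [ 24.1  -1.8 -10.3] turn 0.7 F [0.4 0.2 0.2] open 0.0875
```

arm_command(commands=[30, -1, -6, 1, 100, 30, -1, -5, 0, 100, 30, 0, 0, 0, 100, 18, 0, 0, 0, 100, 4, 0, 0, 0, 100])

```text
clock: 43.08
tool_pos: [0.4522, -0.3167, 0.0073]
orientation: [-32.0, 87.6, 175.0]
force: [-0.3, 0.8, 0.9]
opening: 0.0881
```

```bash
python3 - <<'E'
from h import *
delta((.457,-.316,.005),28)
E
python3 b.py n
```

```text
t 43.08 tcp [ 0.4522 -0.3167  0.0073] shift [ 2.1  1.6 -4.7] turn -1.0 F [-0.3  0.8  0.9] open 0.0881
([280.0, 215.0], 2855.5, (468, -336), (29, 25), 26)
([545.0, 213.0], 594.0, (322, -405), (43, 37), 45)
([485.0, 47.0], 814.5, (412, -464), (73, 19), -76)
t 43.12 tcp [ 0.4523 -0.3167  0.0074] shift [-0.3 24.3 -5.2] turn -88.9 F [ 0.7 -0.4 -0.2] open 0.0877
```

arm_command(commands=[3, 0, -5, -1, 100, 0, 0, 0, 0, 0, 0, 0, 0, 0, 0, 0, 0, 0, 0, 0, 0, 0, 0, 0, 0])

```text
clock: 43.75
tool_pos: [0.4586, -0.3149, 0.0066]
orientation: [-31.4, 87.8, 176.6]
force: [-0.3, -0.3, -0.1]
opening: 0.0529
```

arm_command(commands=[0, 0, 0, 0, 0, 0, 0, 0, 0, 0, 0, 0, 0, 0, 0, 0, 0, 0, 0, 0, 0, 0, 0, 0, 0])

```text
clock: 44.38
tool_pos: [0.4584, -0.315, 0.0068]
orientation: [-31.4, 87.8, 176.6]
force: [0.0, -0.4, -0.1]
opening: 0.0291
```

```bash
python3 k.py
```

```text
yaw 28.1 tilt 2.17 M [-0.04  0.04  0.05]
t 44.38 tcp [ 0.4584 -0.315   0.0068] shift [ -36.4 -519.  -321.1] turn None F [ 0.  -0.4 -0.1] open 0.0291
```

arm_command(commands=[-30, 0, 0, 0, 0, -40, 0, 0, 0, 0, -30, 0, 0, 10, 0, 0, 0, 0, 10, 0, 0, 0, 0, 5, 0])

```text
clock: 45.0
tool_pos: [0.4608, -0.3142, 0.1077]
orientation: [-8.7, 87.6, 173.6]
force: [-0.2, 0.1, -2.0]
opening: 0.029
```

arm_command(commands=[0, 0, 0, 0, 0])

```text
clock: 45.12
tool_pos: [0.4606, -0.314, 0.1075]
orientation: [-9.1, 87.6, 173.2]
force: [1.2, 0.5, -3.1]
opening: 0.029
```

```bash
python3 k.py;  python3 - <<'E'
from h import *
delta((.441,.085,.105),3)
E
```

```text
yaw 2.3 tilt 2.4 M [-0.   -0.18  0.04]
t 45.12 tcp [ 0.4606 -0.314   0.1075] shift [  65.8 -605.6  -65.1] turn None F [ 1.2  0.5 -3.1] open 0.029
t 45.12 tcp [ 0.4606 -0.314   0.1075] shift [   5.3 -399.4    3.7] turn -0.7 F [ 1.2  0.5 -3.1] open 0.029
```

arm_command(commands=[0, -60, 1, -1, 0, 0, -60, 1, 0, 0, 0, -60, 1, 0, 0, 0, -60, 1, 0, 0, 0, -60, 0, 0, 0])

```text
clock: 45.75
tool_pos: [0.4385, -0.0103, 0.1077]
orientation: [-10.4, 87.5, 173.2]
force: [0.8, 0.6, -2.1]
opening: 0.0291
```

arm_command(commands=[0, -60, 0, 0, 0, 0, -30, 0, 0, 0, 0, 0, 0, 0, 0])

```text
clock: 46.12
tool_pos: [0.4317, 0.0861, 0.1084]
orientation: [-12.0, 87.5, 172.3]
force: [-0.1, -0.4, -2.1]
opening: 0.0289
```

```bash
python3 k.py
python3 - <<'E'
from h import *
delta((.441,.085,.04),3)
E
```

```text
yaw 4.3 tilt 2.48 M [-0.08 -0.18  0.02]
t 46.12 tcp [0.4317 0.0861 0.1084] shift [  63.7 -201.7  -85.4] turn None F [-0.1 -0.4 -2.1] open 0.0289
t 46.12 tcp [0.4317 0.0861 0.1084] shift [ 67.9   2.4 -12.1] turn 1.3 F [-0.1 -0.4 -2.1] open 0.0289
```

arm_command(commands=[5, 2, -12, 1, 0, 30, 0, 0, 0, 0, 30, 0, 0, 0, 0, 22, 0, 0, 0, 0, 2, 0, 0, 0, 0])

```text
clock: 46.75
tool_pos: [0.4431, 0.0821, 0.0151]
orientation: [-10.5, 87.5, 172.7]
force: [-0.1, -0.8, -1.8]
opening: 0.0292
```

```bash
python3 k.py
python3 - <<'E'
from h import *
delta((.441,.085,.0125),3)
E
```

```text
yaw 3.2 tilt 2.47 M [-0.01 -0.15  0.03]
t 46.75 tcp [0.4431 0.0821 0.0151] shift [ -29.1 -208.7  -66.4] turn None F [-0.1 -0.8 -1.8] open 0.0292
t 46.75 tcp [0.4431 0.0821 0.0151] shift [ 2.7 -3.   1.9] turn 0.2 F [-0.1 -0.8 -1.8] open 0.0292
```

arm_command(commands=[3, -2, 2, 0, 0, 0, 0, 0, 0, 44, 0, 0, 0, 0, 44, 0, 0, 0, 0, 44])

```text
clock: 47.25
tool_pos: [0.4434, 0.0842, 0.0143]
orientation: [-13.9, 87.7, 169.2]
force: [0.4, 0.3, -0.4]
opening: 0.0385
```

arm_command(commands=[-40, 0, 0, 0, 44, -50, 0, 0, 0, 50, -40, -40, -20, 0, 50, -40, -50, -40, 0, 50, 0, -40, -20, 0, 50])

```text
clock: 47.88
tool_pos: [0.517, 0.2096, 0.1839]
orientation: [-20.1, 87.9, 163.0]
force: [0.0, -0.3, -0.2]
opening: 0.0437
```

```bash
python3 k.py; python3 b.py n;  python3 b.py b;python3 - <<'E'
from m import *
s=shot("wrist");f=s["frame"];cv2.imwrite("pics/w9.png",f)
delta((.608,.149,.12),3)
E
```

```text
yaw 3.1 tilt 2.08 M [-0.02 -0.12 -0.03]
t 47.88 tcp [0.517  0.2096 0.1839] shift [142.3 -83.4   8.6] turn None F [ 0.  -0.3 -0.2] open 0.0437
([38.0, 233.0], 586.5, (843, 277), (111, 23), 5)
([253.0, 64.0], 1205.0, (553, 86), (43, 31), 2)
([362.0, 73.0], 1810.5, (442, 85), (71, 31), -87)
([310.0, 68.0], 2039.0, (495, 87), (72, 31), -87)
([519.0, 109.0], 11307.5, (234, 112), (344, 198), -79)
t 47.92 tcp [0.5185 0.2135 0.1824] shift [174.8 127.1  24.5] turn 0.2 F [4.9 6.1 1.8] open 0.0437
([250.0, 168.0], 894.0, (550, 195), (41, 30), 1)
([359.0, 169.0], 1573.0, (440, 191), (69, 31), -89)
([308.0, 169.0], 1641.5, (493, 193), (70, 30), -88)
t 47.98 tcp [0.5165 0.211  0.181 ] shift [174.6  18.5  18. ] turn 1.2 F [-0.4 -0.7 -1.8] open 0.0437
t 48.02 tcp [0.515  0.2092 0.1802] shift [ 56.   65.8 -91.8] turn 0.2 F [-0.5 -0.9 -0.5] open 0.0436
```

View pics/w9.png

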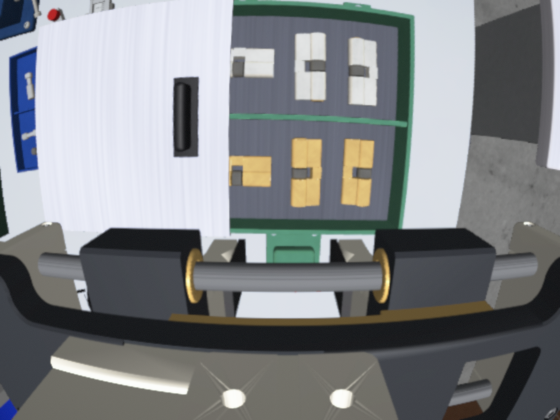

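arm_command(commands=[15, 32, -45, 0, 50, 40, 32, -45, 0, 50, 0, 0, 0, 0, 50])

```text
clock: 48.4
tool_pos: [0.6048, 0.1509, 0.1226]
orientation: [-15.2, 87.7, 168.1]
force: [-1.4, -0.7, 0.7]
opening: 0.0438
```

Run:
```python
from m import *
s=shot("wrist");f=s["frame"];m=(f.max(2)<22);m[232:]=0
[print(r) for r in rect(s,m,.069,150)]
delta((.608,.149,.051),3)
```

```text
t 48.45 tcp [0.6052 0.152  0.125 ] shift [73.9  4.1 -5.3] turn 0.4 F [0.6 0.2 0.4] open 0.0438
```

arm_command(commands=[30, 2, -4, 0, 50, 30, 2, -1, 0, 50, 10, 0, 0, 0, 50, 2, 0, 0, 0, 50])

```text
clock: 48.95
tool_pos: [0.6082, 0.1506, 0.0578]
orientation: [-28.2, 88.2, 155.3]
force: [0.5, 0.2, 0.3]
opening: 0.0438
```

```bash
python3 k.py
python3 - <<'E'
from m import *
delta((.608,.149,.051),3)
E
```

```text
yaw 3.6 tilt 1.78 M [-0.05 -0.11  0.07]
t 48.95 tcp [0.6082 0.1506 0.0578] shift [  19.8 -149.6   99.6] turn None F [0.5 0.2 0.3] open 0.0438
t 48.95 tcp [0.6082 0.1506 0.0578] shift [6.8 1.7 0.1] turn 0.6 F [0.5 0.2 0.3] open 0.0438
```

arm_command(commands=[4, 0, 0, 0, 50, 0, 0, 0, 0, 0, 0, 0, 0, 0, 0, 0, 0, 0, 0, 0, 0, 0, 0, 0, 0])

```text
clock: 49.58
tool_pos: [0.6086, 0.152, 0.0574]
orientation: [-34.8, 88.3, 148.8]
force: [-3.2, -0.4, 0.8]
opening: 0.0118
```

arm_command(commands=[0, 0, 0, 0, 0, 0, 0, 0, 0, 0])

```text
clock: 49.82
tool_pos: [0.6086, 0.152, 0.0574]
orientation: [-35.2, 88.3, 148.3]
force: [-0.7, 0.4, 1.2]
opening: 0.0116
```

```bash
python3 k.py
```

```text
yaw 3.6 tilt 1.68 M [ 0.11  0.36 -0.37]
t 49.83 tcp [0.6086 0.152  0.0574] shift [  19.3 -148.2  100.2] turn None F [-0.7  0.4  1.2] open 0.0116
```

arm_command(commands=[0, 0, 30, 0, 0, 0, 0, 35, 0, 0, 0, 0, 35, 0, 0, 0, 0, 35, 0, 0, 0, 0, 10, 0, 0])

```text
clock: 50.45
tool_pos: [0.4653, 0.148, 0.0574]
orientation: [-59.1, 88.3, 124.3]
force: [3.4, 0.1, -5.4]
opening: 0.0116
```

```bash
python3 k.py
python3 - <<'E'
from m import *
delta((.4335,.144,.057),3)
E
```

```text
yaw 3.4 tilt 1.67 M [-0.21 -0.89 -0.32]
t 50.45 tcp [0.4653 0.148  0.0574] shift [  17.3 -143.4  -42.5] turn None F [ 3.4  0.1 -5.4] open 0.0116
t 50.45 tcp [0.4653 0.148  0.0574] shift [ 0.8  2.1 31.9] turn 0.4 F [ 3.4  0.1 -5.4] open 0.0116
```

arm_command(commands=[0, 0, 20, 0, 0, 0, 0, 10, 0, 0, 0, 0, 8, 0, 0, 0, 0, 8, 0, 0, 0, 0, 8, 0, 0])

```text
clock: 51.08
tool_pos: [0.4332, 0.1507, 0.0606]
orientation: [-126.4, 87.7, 57.5]
force: [45.2, -15.0, -33.1]
opening: 0.0122
```

```bash
python3 k.py
python3 - <<'E'
from m import *
delta((.4335,.144,.057),3)
E
```

```text
yaw 3.9 tilt 2.26 M [ -5.8  -16.38  -0.99]
t 51.08 tcp [0.4332 0.1507 0.0606] shift [  23.7 -137.7  -75. ] turn None F [ 45.2 -15.  -33.1] open 0.0122
t 51.08 tcp [0.4332 0.1507 0.0606] shift [3.3 6.8 0.3] turn 0.9 F [ 45.2 -15.  -33.1] open 0.0122
```

arm_command(commands=[0, 0, -1, 0, 0, 0, 0, 0, 0, 0, 0, 0, 0, 0, 50, 0, 0, 0, 0, 50, 0, 0, 0, 0, 50])

```text
clock: 51.7
tool_pos: [0.4356, 0.1503, 0.0611]
orientation: [-128.3, 87.8, 55.6]
force: [-0.8, 0.4, -0.4]
opening: 0.0358
```

arm_command(commands=[-40, 0, 0, 0, 50, -40, -40, -20, 0, 50, 0, -50, -20, 0, 50, 0, -50, -20, 0, 50, 0, 0, 0, 0, 50])

```text
clock: 52.32
tool_pos: [0.4844, 0.2951, 0.1505]
orientation: [-128.4, 87.7, 55.6]
force: [-0.8, -1.0, 0.3]
opening: 0.0436
```

```bash
python3 k.py
python3 - <<'E'
from m import *
s=shot("wrist");f=s["frame"];cv2.imwrite("pics/w10.png",f)
[print(r) for r in rect(s,red(s["frame"]),.066,200)]
delta((.4995,.2945,.12),90.8)
E
```

```text
yaw 4.0 tilt 2.28 M [-0.19  0.2   0.01]
t 52.33 tcp [0.4844 0.2951 0.1505] shift [107.7   5.5 -11.8] turn None F [-0.8 -1.   0.3] open 0.0436
([272.0, 204.0], 1143.0, (500, 290), (53, 23), 4)
t 52.38 tcp [0.4835 0.2934 0.1501] shift [ 30.5   0.9 -15.4] turn -86.9 F [-0.  -1.2 -0.8] open 0.0444
```

View pics/w10.png

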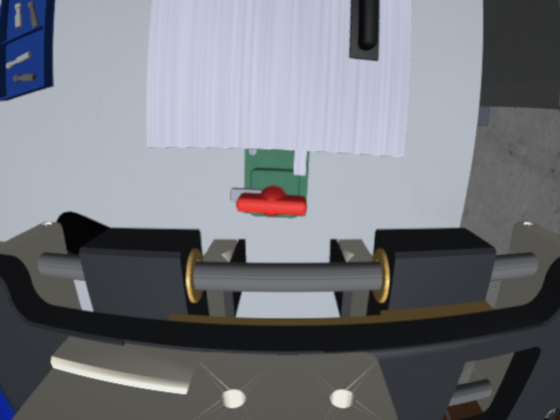

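arm_command(commands=[10, 0, -15, -10, 30, 0, 0, 0, -10, 30, 0, 0, 0, -10, 30, 0, 0, 0, -10, 30, 0, 0, 0, -10, 30])

```text
clock: 53.0
tool_pos: [0.4961, 0.2898, 0.1394]
orientation: [-177.1, 88.0, 58.4]
force: [0.3, 0.2, -0.3]
opening: 0.0263
```

arm_command(commands=[0, 0, 0, -10, 30, 0, 0, 0, -10, 30, 0, 0, 0, -10, 30, 0, 0, 0, -7, 30, 0, 0, 0, 0, 30])

```text
clock: 53.62
tool_pos: [0.4932, 0.284, 0.1393]
orientation: [146.8, 88.2, 60.3]
force: [0.6, -0.3, -0.4]
opening: 0.0262
```

```bash
python3 k.py
python3 - <<'E'
from m import *
delta((.5,.2945,.07),90.8)
E
```

```text
yaw 93.6 tilt 1.77 M [-0.22  0.07 -0.02]
t 53.62 tcp [0.4932 0.284  0.1393] shift [96.6  4.7 -7.1] turn None F [ 0.6 -0.3 -0.4] open 0.0262
t 53.62 tcp [0.4932 0.284  0.1393] shift [69.7  6.2 -8.3] turn 2.8 F [ 0.6 -0.3 -0.4] open 0.0262
```

arm_command(commands=[10, 6, -8, 2, 30, 30, 0, 0, 0, 30, 20, 0, 0, 0, 30, 0, 0, 0, 0, 30])

```text
clock: 54.12
tool_pos: [0.4991, 0.292, 0.0792]
orientation: [149.5, 88.2, 60.2]
force: [-0.4, -0.6, 0.8]
opening: 0.0264
```

```bash
python3 k.py
python3 - <<'E'
from m import *
delta((.5,.2945,.043),91)
E
```

```text
yaw 90.7 tilt 1.8 M [-0.21  0.08  0.  ]
t 54.12 tcp [0.4991 0.292  0.0792] shift [36.2 -0.7 -1. ] turn None F [-0.4 -0.6  0.8] open 0.0264
t 54.12 tcp [0.4991 0.292  0.0792] shift [36.2  0.3 -1.5] turn -0.3 F [-0.4 -0.6  0.8] open 0.0264
```

arm_command(commands=[18, 0, -1, 0, 30, 18, 0, 0, 0, 30, 2, 0, 0, 0, 30, 0, 0, 0, 0, 0, 0, 0, 0, 0, 0])

```text
clock: 54.75
tool_pos: [0.5014, 0.295, 0.0456]
orientation: [146.9, 87.9, 57.3]
force: [-1.4, 5.9, -13.1]
opening: 0.0117
```

arm_command(commands=[0, 0, 0, 0, 0, 0, 0, 0, 0, 0])

```text
clock: 55.0
tool_pos: [0.5014, 0.295, 0.0455]
orientation: [146.9, 87.9, 57.3]
force: [1.7, 1.7, -5.4]
opening: 0.012
```

```bash
python3 k.py
```

```text
yaw 90.4 tilt 2.11 M [-0.21 -0.5   0.07]
t 55.0 tcp [0.5014 0.295  0.0455] shift [ 2.4 -2.5  1.1] turn None F [ 1.7  1.7 -5.4] open 0.012
```

arm_command(commands=[0, 0, 0, 10, 0, 0, 0, 0, 10, 0, 0, 0, 0, 10, 0, 0, 0, 0, 10, 0, 0, 0, 0, 10, 0])

```text
clock: 55.62
tool_pos: [0.5008, 0.2938, 0.0455]
orientation: [-162.5, 88.1, 56.4]
force: [-0.4, 2.3, -4.1]
opening: 0.0121
```

arm_command(commands=[0, 0, 0, 10, 0, 0, 0, 0, 10, 0, 0, 0, 0, 10, 0, 0, 0, 0, 7, 0, 0, 0, 0, 0, 0])

```text
clock: 56.25
tool_pos: [0.4998, 0.2935, 0.0456]
orientation: [-123.0, 88.2, 57.6]
force: [1.8, 1.2, -5.6]
opening: 0.0115
```

```bash
python3 k.py
```

```text
yaw 0.6 tilt 1.78 M [ 0.11 -0.32 -0.03]
t 56.25 tcp [0.4998 0.2935 0.0456] shift [ 2.6 -0.5  0.9] turn None F [ 1.8  1.2 -5.6] open 0.0115
```

arm_command(commands=[0, 0, 0, -2, 0, 0, 0, 0, 0, 0, 0, 0, 0, 0, 30, 0, 0, 0, 0, 30, -40, 0, 0, 0, 50])

```text
clock: 56.88
tool_pos: [0.4982, 0.2911, 0.0844]
orientation: [-123.9, 88.5, 59.2]
force: [0.3, 1.3, 1.4]
opening: 0.0311
```

arm_command(commands=[-50, 0, 0, 0, 100, -40, 0, 0, 0, 100, 0, -30, 0, 0, 100, 0, -20, 0, 0, 100, 0, 0, 0, 0, 100])

```text
clock: 57.5
tool_pos: [0.4953, 0.3409, 0.1837]
orientation: [-128.0, 88.1, 55.2]
force: [0.6, -0.0, 0.1]
opening: 0.0808
```

```bash
python3 k.py
python3 - <<'E'
from m import *
s=shot("wrist");f=s["frame"];cv2.imwrite("pics/w11.png",f)
[print(r) for r in rect(s,red(s["frame"]),.066,200)]
g=shot("scene");crop(g,170,150,370,290,4,"scene_end")
E
```

```text
yaw 3.2 tilt 1.93 M [-0.17  0.09 -0.03]
t 57.5 tcp [0.4953 0.3409 0.1837] shift [139.4  50.7   1.9] turn None F [ 0.6 -0.   0.1] open 0.0808
([289.0, 145.0], 902.0, (499, 295), (53, 20), -87)
```

View pics/w11.png

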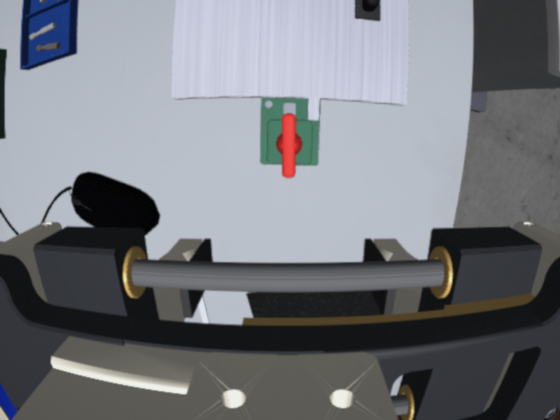

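Run:
```python
from m import *
s=shot("wrist")
for u,v in[(406,104),(174,98)]: print(on(s,u,v,.045).round(4))
for n in("scene","side"):
    a=cv2.imread(f"pics/{n}0.png");b=shot(n)["frame"]
    d=(cv2.absdiff(a,b).max(2)>45).astype(np.uint8)
    d=cv2.morphologyEx(d,cv2.MORPH_OPEN,np.ones((2,2)))
    c,l,st,ce=cv2.connectedComponentsWithStats(d)
    print(n,[(ce[i].round().tolist(),int(st[i,4])) for i in range(1,c) if st[i,4]>6])
    if n=="scene": lid=[(u,v) for u,v in[(187,189),(229,172),(266,196),(216,212)]]
    for (u,v,w,h,nm) in ([(180,170,95,55,"box"),(325,220,22,18,"padlock"),(278,232,14,14,"loupe")] if n=="scene" else [(222,168,75,42,"box"),(330,230,22,20,"padlock"),(270,226,16,20,"loupe")]):
        p=cv2.matchTemplate(b[v-6:v+h+6,u-6:u+w+6],a[v:v+h,u:u+w],cv2.TM_CCOEFF_NORMED);_,m,_,loc=cv2.minMaxLoc(p);print(nm,round(m,3),loc[0]-6,loc[1]-6)
print(get_obs()["force"])
```

```text
[0.3936 0.2485 0.045 ]
[0.6085 0.2547 0.045 ]
scene [([173.0, 15.0], 1549), ([208.0, 3.0], 53), ([27.0, 31.0], 1776), ([64.0, 12.0], 21), ([22.0, 12.0], 11), ([248.0, 20.0], 28), ([63.0, 36.0], 261), ([149.0, 36.0], 364), ([244.0, 28.0], 17), ([175.0, 32.0], 18), ([188.0, 47.0], 592), ([275.0, 41.0], 142), ([229.0, 42.0], 84), ([156.0, 49.0], 105), ([68.0, 51.0], 22), ([29.0, 79.0], 2080), ([136.0, 53.0], 40), ([60.0, 62.0], 79), ([66.0, 57.0], 18), ([191.0, 80.0], 765), ([4.0, 72.0], 27), ([103.0, 89.0], 484), ([297.0, 75.0], 8), ([85.0, 84.0], 32), ([63.0, 82.0], 11), ([195.0, 118.0], 937), ([291.0, 112.0], 279), ([50.0, 107.0], 11), ([59.0, 143.0], 571), ([17.0, 107.0], 8), ([19.0, 122.0], 293), ([95.0, 135.0], 1133), ([34.0, 118.0], 58), ([281.0, 116.0], 35), ([294.0, 124.0], 8), ([258.0, 126.0], 7), ([269.0, 138.0], 218), ([210.0, 135.0], 23), ([297.0, 134.0], 23), ([294.0, 142.0], 32), ([24.0, 151.0], 33), ([272.0, 152.0], 10), ([27.0, 160.0], 31), ([47.0, 175.0], 87), ([28.0, 170.0], 15), ([30.0, 176.0], 8), ([31.0, 190.0], 55), ([128.0, 201.0], 216), ([34.0, 202.0], 21), ([10
[... 944 characters left out ...]
([126.0, 94.0], 86), ([255.0, 102.0], 10), ([122.0, 111.0], 86), ([128.0, 106.0], 10), ([266.0, 106.0], 34), ([253.0, 107.0], 10), ([241.0, 110.0], 10), ([247.0, 109.0], 11), ([264.0, 112.0], 58), ([233.0, 121.0], 101), ([235.0, 111.0], 14), ([242.0, 114.0], 8), ([247.0, 113.0], 11), ([256.0, 112.0], 8), ([295.0, 124.0], 403), ([341.0, 118.0], 18), ([263.0, 124.0], 59), ([322.0, 123.0], 14), ([342.0, 124.0], 8), ([330.0, 136.0], 70), ([95.0, 165.0], 45), ([127.0, 173.0], 236), ([68.0, 175.0], 26), ([253.0, 229.0], 176), ([287.0, 230.0], 143), ([297.0, 256.0], 87), ([256.0, 258.0], 20), ([262.0, 265.0], 37)]
box 0.991 0 0
padlock 0.999 0 0
loupe 0.915 0 0
[-0.38482102 -0.01794598 -0.53239091]
```

```bash
python3 -c "
from plant import *
print(close_job())"
```

```text
the job is handed in; nothing more can be done
None
```

The job is handed in, at about 58 s of the 210 s allowed; no verdict was given.

**What I did:**
- I rocked the knob until it broke free, after about 11 half swings. Then I turned it to unlocked and slid the lid fully open.
- The brass sample lay in the left bay and the nickel sample in the right. I put both brass cylinders in the left bay and both nickel cylinders in the right.
- I slid the lid shut and turned the knob back to locked.

**Last checks:**
- **Bays:** the picture before shutting showed all four cylinders lying flat, each beside its own finish, with both samples in their places.
- **Lid and knob:** compared with the start pictures, the box area with lid, pull tab and knob showed no change or shift. The last wrist view showed the knob at its starting angle.
- **Bystanders:** the loupe and padlock matched their start positions with no shift. Nothing else on the worktop showed a change except the emptied cylinder spots.
- **Robot:** the gripper was open and clear of everything.

**What went less well:**
- My first grip on one brass cylinder was too high and caught only its barrel; I let go and gripped it again before lifting.
- On shutting the lid the wrist force reached about 57 N at the end stop. That is under the 120 N wrist limit. It is over the 40 N figure for presses by the arm or gripper body, but this push came through the fingers on the tab.
- The last enlarged scene picture could not be viewed because the 16-picture limit was reached, so I made the final comparison numerically.

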